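Dry-fit the toy tug and barge

TASK

Dry-fit the toy harbour boats before gluing: on the red tug put the white wheelhouse on the pale bare rectangle, the red funnel upright in the middle of the wheelhouse roof, and the winch behind the wheelhouse, in the middle of the free deck between it and the stern post, with its drum across the boat. On the blue barge stand the orange container in the middle of the front (bow) bay and the green one in the middle of the rear bay. Set everything square to its boat, upright and released, and leave the glue bottle, paint tin and sanding block standing where they are.

Things in the scene. Friction and masses are not known exactly. Their poses are not given: they have to be found in the camera images.
- tug: Red toy tug hull, brown deck, screwed to the bench, 220 x 80 mm, deck 40 above bench. Origin on the bench under its middle; x to the pointed bow (tip +110), square stern at x -110, z up. On deck, all at y 0: pale bare rectangle 60 x 44 centred at x +22, long side along x; brass stern post 16 wide, 25 high at x -98; bow post 18 high at x +88. Free deck from rectangle to stern post: middle at x -50.
- barge: Blue toy barge hull, dark grey deck, screwed to the bench, 220 x 80 mm, deck 40 above bench. Origin on the bench under its middle; x to the pointed bow (tip +110), square stern at x -110, z up. On deck two white bays 84 x 62, long side along x: front bay centred at x +26, y 0; rear bay at x -62, y 0. Brass bow post 18 high at x +92.
- wheelhouse_mid (a point): Wheelhouse: loose white wooden block with blue windows all round, 60 (x) x 44 (y) x 45 high; the same either way round. The point is its centre, half-way up; z up. About 60 g.
- funnel_mid (a point): Funnel: loose upright red cylinder with a black ring near its top and a red top face, 32 diameter, 50 high. The point is its centre, half-way up; z up, ring end on top. About 30 g.
- winch_mid (a point): Winch: loose small yellow stand, 40 (x) x 36 (y) x 36 high, with two upright yellow cheeks (the outer faces are 36 apart in y; grip it there) and a dark steel drum between them whose axis is y. The same either way round. The point is its centre, 18 above its underside; z up. About 35 g.
- box_orange_mid (a point): Orange toy cargo container: loose ribbed block 64 (x) x 38 (y, 39 over the ribs) x 36 high. The point is its centre, half-way up; z up. About 50 g.
- box_green_mid (a point): Green toy cargo container: loose ribbed block 64 (x) x 38 (y, 39 over the ribs) x 36 high. The point is its centre, half-way up; z up. About 50 g.
- glue_mid (a point): Glue bottle, white with a yellow label and an orange cap, 48 diameter, 120 high, standing loose; to be left alone. The point is its centre, half-way up.
- paint_tin_mid (a point): Small paint tin, steel with a blue band, 60 diameter, 55 high, standing loose; to be left alone. The point is its centre, half-way up.
- sander_mid (a point): Cork sanding block with reddish abrasive underneath, 70 (x) x 45 (y) x 29 high, loose; to be left alone. The point is its centre, half-way up.
Not all that is in view belongs to the job. Of the things that look like the part that bears box_green_mid, the smallest one is meant.

How it is judged:
By the outcome, as a careful person would: the job done as asked, in the order asked, and still so for the second after the job is handed in, with the robot touching nothing.
It also fails if it takes over 144 s, if anything falls off the work surface, if the arm or the gripper's body presses on something with over 40 N, if the wrist force passes 120 N, or if a joint passes its speed limit or range.

ROBOT

A 7-joint arm with a two-finger parallel gripper is mounted at the origin on the work surface. World frame = base frame: x ahead of the robot, y to its left, z up, the work surface at z = 0. Lengths are in m, angles in rad, forces in N, time in s.
With the tool pointing down it reaches from about 0.4 to 0.85 m from the base axis. Payload 10.4 kg.
Tool frame: the origin (TCP) lies at the centre of the arm's flange, where the gripper is bolted on; the fingertips stand 182 mm ahead of it and the grasp point (between the pads) lies 164 mm ahead of it; z points along the fingers, y is the line along which they close (so a half turn about z gives the same grasp; the last joint's range is limited). The gripper opens to 87 mm and grips with 3 to 60 N. Pads are 19 mm wide; open, the fingers measure 117 mm over their backs; the gripper's body (75 mm by 190 mm) begins 51 mm behind the grasp point.
Start: joints at [1.17, 0.332, -0.065, 1.46, 0.022, 1.35, -0.088], TCP at [0.231, -0.581, 0.405] pointing down, gripper open.
Joint ranges: [-2.6, 2.6], [-0.5, 2.12], [-1.47, 1.34], [0.16, 2.42], [-1.27, 4.41], [0.06, 2.06], [-2.6, 2.6]. Speed limits (rad/s): [2.22, 2.22, 2.79, 2.79, 3.14, 3.14, 3.14].

INTERFACE

Orientations are given as a unit quaternion [x, y, z, w].
In Python, from bench import r, eyes, job gives the robot as it stands. The module is installed in compiled form; this text tells all that it offers.
- The arm moves only by the shell command python3 -m inch 'ROWS' [OPENING] [FORCE]. ROWS is JSON, a list of rows, each a list of 6 numbers: the shift along the tool's x, y, z normalised to -1 to 1, where 1 is 4 cm, then the turn, a rotation vector about the tool's x, y, z normalised to -1 to 1, where 1 is 0.12 rad. In form: [[x, y, z, wx, wy, wz], ...]. A call has exactly 5 rows; each row shifts and turns the commanded pose from where the row before left it, along the tool's axes as they then stand; what a row does not reach is not made up. A row lasts 1/12 s, in which the tool goes at most 41.7 mm and 7.16 degrees, less where a joint would pass 70% of its speed; a pose out of reach is approached as far as the arm can. A call with a number of a shift or a turn outside -1 to 1 is refused whole. A call with a gripper value outside its range is refused whole. OPENING is the gripper command: -1 is shut, 1 is fully open, values between are in proportion, set as the call begins (- or left out, the last holds). The fingers move at their own pace and stop on an object; FORCE is the grip in N (left out, the last holds). Time passes only in rows, so rows that do not move let the fingers close, or fill a call up. It gives the time, the measured TCP pose, the force, the opening and the grip force at its end, in the units of the state.
- r.read_state(): the state, without advancing time (a new reading comes with each control period).
- eyes.camera(name): name is "side" or "top" or "wrist"; returns a dict with "pixels" (420x560x3 uint8, red, green, blue), "fx", "fy", "cx", "cy" (pixels), "D" ([k1, k2, p1, p2, k3] as OpenCV has them; the pictures are not rectified), "extrinsics" (4x4, takes a point from camera to world coordinates). Camera axes: x right, y down, z forward; pixel columns grow to the right and rows downward; lengths in m; the calibration is good to about 2 mm. A picture is of the moment at which its call begins. There is no depth.
- job.close_job(): hands the job in; it is judged then, once.
The state is a dict: "time": time; "joint_positions": joint angles; "joint_vel": joint speeds; "joint_torque": joint torques, N m; "ee_pos": TCP position; "eef_rot": TCP orientation; "ft_force": force on the tool from outside, world axes, zero at the start; "torque": the same for the moment, N m; "width": finger opening in m; "grip_force": force on a finger pad.
Only numpy, scipy, OpenCV 4.12 (cv2) and the standard library are available. Lean on these libraries where they do the work, as an engineer would, in place of code of your own. Each camera call takes 0.05 s, during which the arm holds its last target. There are 200 camera calls.

## Working session

There is one attempt and no reset: what is moved stays moved. The work goes in short steps, Python scripts to look and compute and a shell command to move; the robot and the scene stay as the last step left them, time stands still between calls to the robot, and variables do not carry over. Pictures are saved under pics/ and viewed, at most 14 in all, crops included, and the job is handed in when it is done.

```bash
mkdir -p pics; cat > h.py <<'E'
import numpy as np, cv2
from bench import r, eyes, job
def snap(n,f=None):
    c=eyes.camera(n)
    if f: cv2.imwrite('pics/'+f,cv2.cvtColor(c['pixels'],cv2.COLOR_RGB2BGR))
    return c
def K(c): return np.array([[c['fx'],0,c['cx']],[0,c['fy'],c['cy']],[0,0,1]])
def ray(c,uv,z):
    p=cv2.undistortPoints(np.array(uv,float).reshape(-1,1,2),K(c),np.array(c['D'],float)).reshape(-1,2)
    T=np.array(c['extrinsics']); d=np.c_[p,np.ones(len(p))]@T[:3,:3].T; o=T[:3,3]
    return o+d*((z-o[2])/d[:,2])[:,None]
def proj(c,P):
    T=np.linalg.inv(np.array(c['extrinsics'])); rv=cv2.Rodrigues(T[:3,:3])[0]
    return cv2.projectPoints(np.array(P,float).reshape(-1,3),rv,T[:3,3],K(c),np.array(c['D'],float))[0].reshape(-1,2)
E
python3 - <<'E'
from h import *
for n in('top','side','wrist'):
    c=snap(n,n+'0.png'); print(n,c['fx'],np.round(c['extrinsics'],3).tolist())
print(r.read_state())
E
```

```text
top 480.241412227535 [[0.028, -0.986, 0.165, 0.213], [-1.0, -0.026, 0.013, 0.006], [-0.009, -0.165, -0.986, 1.382], [0.0, 0.0, 0.0, 1.0]]
side 384.781605645187 [[1.0, -0.008, 0.017, 0.415], [-0.018, -0.717, 0.697, -0.696], [0.007, -0.697, -0.717, 0.789], [0.0, 0.0, 0.0, 1.0]]
wrist 328.5468866661008 [[0.369, -0.887, -0.279, 0.306], [-0.929, -0.352, -0.109, -0.551], [-0.002, 0.299, -0.954, 0.383], [0.0, 0.0, 0.0, 1.0]]
{'time': 0.15, 'joint_positions': array([ 1.17041326,  0.33272497, -0.06466468,  1.46074603,  0.02155964,
        1.34989755, -0.08851199]), 'joint_vel': array([-1.32137790e-03, -2.10174904e-03, -1.87969711e-03, -3.13939183e-03,
        1.42348814e-03,  1.80043315e-04,  3.42472125e-05]), 'joint_torque': array([-4.06707213e-04, -6.23640347e+01,  2.38812243e-02, -3.90144646e+01,
       -6.13550213e-02,  3.72808753e-02,  1.50240198e-04]), 'ee_pos': array([ 0.23049857, -0.58084046,  0.40413871]), 'eef_rot': array([ 9.82216341e-01,  1.87751875e-01, -1.10860335e-04, -5.30032710e-04]), 'ft_force': array([-0.06984288, -0.03998508, -0.13391247]), 'torque': array([-0.02819725, -0.02811038,  0.00727551]), 'grip_force': 0.0, 'width': 0.08691525382546013}
```

View pics/top0.png

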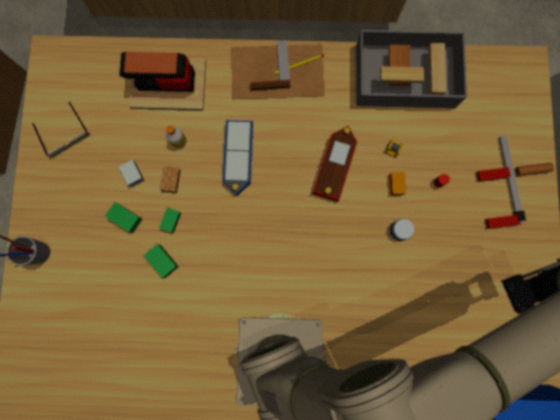

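View pics/side0.png

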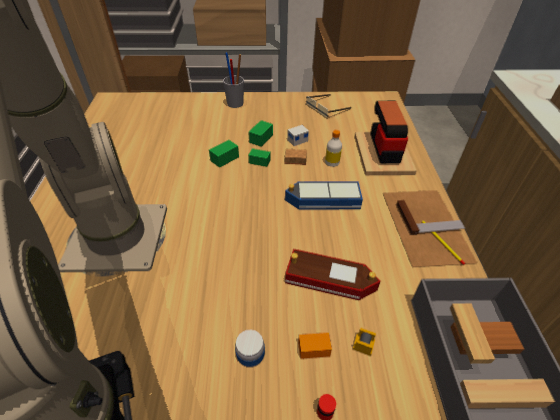

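Top view: the tug is at (335,165) with its bow up and its rectangle at (340,153). The barge is at (237,155) with its bow down. The wheelhouse is at (131,173), funnel (442,180), winch (393,149) and orange container (398,183). The glue is at (175,135), the tin at (402,229) and the sander at (170,179).
Green candidates are (124,217), (170,220) and (160,261). The smallest, (170,220), is the one meant. Other red things that aren't the funnel are the clamp handles at (493,174) and (503,222) and the truck at (158,70).

```bash
python3 - <<'E'
from h import *
c=snap('top'); im=c['pixels']; hsv=cv2.cvtColor(im,cv2.COLOR_RGB2HSV)
bgr=cv2.cvtColor(im,cv2.COLOR_RGB2BGR)
a=cv2.resize(bgr[110:285,95:195],None,fx=3.4,fy=3.4,interpolation=cv2.INTER_CUBIC)
b=cv2.resize(bgr[120:255,310:460],None,fx=3,fy=3,interpolation=cv2.INTER_CUBIC)
H=max(a.shape[0],b.shape[0]); o=np.zeros((H,a.shape[1]+b.shape[1],3),np.uint8)
o[:a.shape[0],:a.shape[1]]=a;o[:b.shape[0],a.shape[1]:]=b; cv2.imwrite('pics/crop1.png',o); print(o.shape)
def blobs(lo,hi,box,z,name):
    m=cv2.inRange(hsv,lo,hi); k=np.zeros_like(m); x0,y0,x1,y1=box; k[y0:y1,x0:x1]=m[y0:y1,x0:x1]
    for q in cv2.findContours(k,0,2)[0]:
        if cv2.contourArea(q)<40: continue
        P=ray(c,q.reshape(-1,2),z)[:,:2].astype(np.float32)
        R=cv2.minAreaRect(P*1000); print(name,cv2.minAreaRect(q)[0],'w',np.round(R[0]),np.round(R[1]),round(R[2],1))
blobs((50,100,40),(85,255,255),(95,190,200,285),.036,'green')
blobs((8,200,120),(18,255,255),(385,165,412,200),.036,'orange')
blobs((20,150,80),(32,255,255),(380,138,405,160),.036,'winch')
blobs((0,150,80),(6,255,255),(430,170,455,192),.05,'funnel')
blobs((0,0,150),(180,60,255),(115,155,150,190),.045,'wheel')
blobs((0,0,120),(180,70,255),(325,138,355,170),.04,'rect')
blobs((0,0,130),(180,80,255),(220,115,260,190),.04,'bays')
E
```

```text
(595, 790, 3)
green (160.16392517089844, 260.6966857910156) w [263. 341.] [85. 51.] 42.8
green (169.3793182373047, 220.05172729492188) w [378. 322.] [39. 61.] 71.9
green (122.47352600097656, 217.25587463378906) w [382. 456.] [91. 49.] 59.9
orange (398.2746276855469, 182.02049255371094) w [ 505. -325.] [60. 37.] 4.1
winch (394.4000549316406, 147.70001220703125) w [ 606. -316.] [42. 48.] 63.8
funnel (443.5000305175781, 178.99998474121094) w [ 514. -449.] [26. 27.] 44.2
wheel (129.1000213623047, 171.70001220703125) w [513. 444.] [47. 32.] 29.8
rect (339.3500061035156, 152.4499969482422) w [ 586. -156.] [43. 58.] 72.7
bays (236.6184844970703, 165.1309356689453) w [541. 138.] [59. 80.] 89.8
bays (238.0, 136.0) w [628. 138.] [78. 58.] 1.4
```

View pics/crop1.png

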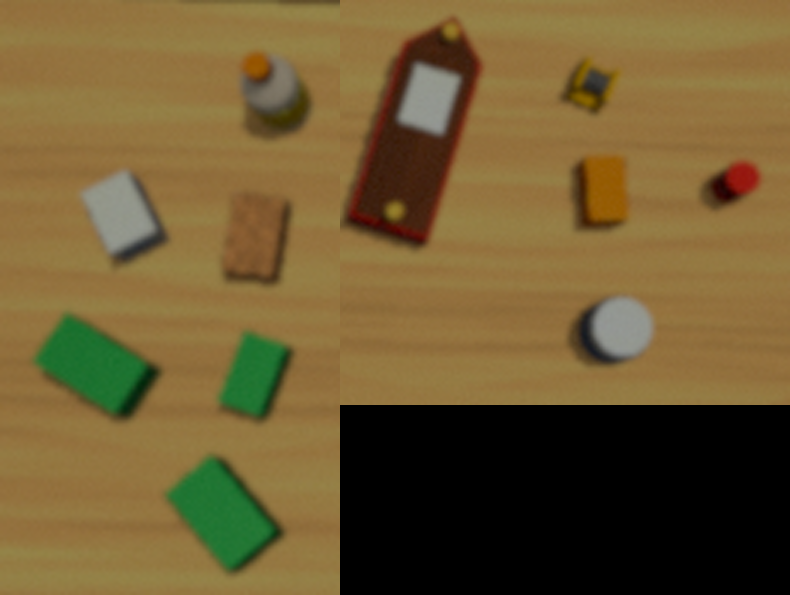

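The crop shows the small green block at crop (255,375) is clearly the smallest of the three, measuring 61x39 mm at world (378,322). Right of it are the tug with its bow up-right, the winch, orange container, funnel and tin. Now I'll move with close wrist looks along the way.

```bash
cat >> h.py <<'E'
from scipy.spatial.transform import Rotation as Ro
G=0.164
def plan(x,y,z,deg):
    """grasp-point target; prints turn units then shift units (tool axes after the turn)"""
    s=r.read_state(); R=Ro.from_quat(s['eef_rot']); g=s['ee_pos']+R.apply([0,0,G])
    Rt=Ro.from_euler('z',deg,degrees=True)*Ro.from_euler('x',np.pi)
    w=(R.inv()*Rt).as_rotvec()/.12
    tcp=np.array([x,y,z+G]); d=Rt.inv().apply(tcp-s['ee_pos'])/.04
    th=np.degrees(np.arctan2(*R.apply([1,0,0])[1::-1]))
    print('g',np.round(g,4),'th',round(th,2),'turn',np.round(w,3),'shift',np.round(d,3),'t',round(s['time'],2),'width',round(s['width'],4),'F',np.round(s['ft_force'],1))
E
python3 -m inch '[[0,0,0,0,0,1],[0,0,0,0,0,1],[0,0,0,0,0,1],[0,0,0,0,0,0.15],[0.9,-0.6,0,0,0,0]]' 1
python3 -m inch '[[0.9,-0.6,0,0,0,0],[0.9,-0.6,0,0,0,0],[0.9,-0.6,0,0,0,0],[0.9,-0.6,0,0,0,0],[0.9,-0.6,0,0,0,0]]'
python3 -m inch '[[0.9,-0.6,0,0,0,0],[0.9,-0.6,0,0,0,0],[0,0,0,0,0,0],[0,0,0,0,0,0],[0,0,0,0,0,0]]'
python3 - <<'E'
from h import *
import pickle
plan(.52,-.38,.24,0)
c=snap('wrist','w1.png'); pickle.dump(c,open('w1.pkl','wb'))
E
python3 -m inch '[[0,-1,0,0,0,0],[0,-1,0,0,0,0],[0.5,-1,0,0,0,0],[0.6,-1,0,0,0,0],[0,-1,0,0,0,0]]'
python3 -m inch '[[0,-0.7,0,0,0,0],[0,0,0,0,0,0],[0,0,0,0,0,0],[0,0,0,0,0,0],[0,0,0,0,0,0]]'
python3 - <<'E'
from h import *
import pickle
plan(.57,-.15,.24,0)
c=snap('wrist','w2.png'); pickle.dump(c,open('w2.pkl','wb'))
a=cv2.imread('pics/w1.png');b=cv2.imread('pics/w2.png')
cv2.imwrite('pics/w12.png',cv2.resize(np.hstack([a,b]),(800,300),interpolation=3))
E
```

```text
time: 0.62
ee_pos: [0.2579, -0.5619, 0.4044]
eef_rot: [1.0, -0.005, -0.002, 0.001]
ft_force: [-0.2, -2.3, 0.4]
width: 0.0872
grip_force: 0.0
time: 1.03
ee_pos: [0.44, -0.4409, 0.4049]
eef_rot: [1.0, 0.002, 0.0, 0.0]
ft_force: [0.9, 0.1, 0.2]
width: 0.087
grip_force: 0.0
time: 1.45
ee_pos: [0.5077, -0.3964, 0.4045]
eef_rot: [1.0, 0.001, -0.0, 0.0]
ft_force: [0.7, -1.5, 0.1]
width: 0.0871
grip_force: 0.0
g [ 0.5076 -0.3964  0.2405] th 0.12 turn [0.002 0.007 0.017] shift [ 0.307 -0.409  0.011] t 1.45 width 0.0871 F [ 0.7 -1.5  0.1]
time: 1.92
ee_pos: [0.549, -0.2029, 0.4048]
eef_rot: [1.0, -0.001, 0.001, 0.0]
ft_force: [-0.2, 0.3, -0.3]
width: 0.0865
grip_force: 0.0
time: 2.33
ee_pos: [0.5474, -0.1775, 0.4048]
eef_rot: [1.0, -0.002, -0.0, 0.0]
ft_force: [1.0, -0.0, -0.4]
width: 0.0867
grip_force: 0.0
g [ 0.5474 -0.1777  0.2408] th -0.19 turn [ 0.008  0.001 -0.028] shift [ 0.564 -0.687  0.02 ] t 2.33 width 0.0867 F [ 1.  -0.  -0.4]
```

View pics/w12.png

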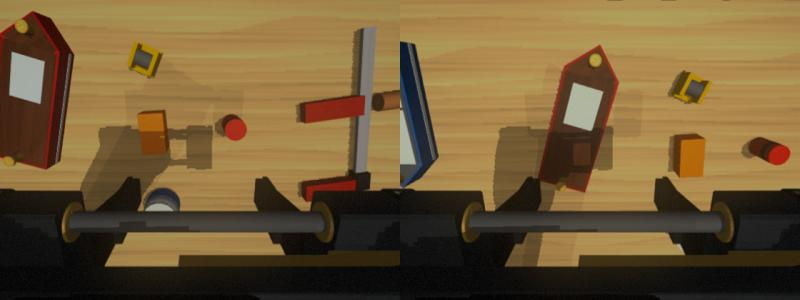

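The left half shows the winch at wrist-image (144,59), orange (152,132), funnel (234,127) and tug. The right half shows the whole tug with its rectangle at (584,107). On to the barge and wheelhouse.

```bash

python3 -m inch '[[0.1,-1,0,0,0,0],[0,-1,0,0,0,0],[0,-1,0,0,0,0],[0,-1,0,0,0,0],[0,-1,0,0,0,0]]'
python3 -m inch '[[0,-1,0,0,0,0],[0,-1,0,0,0,0],[0,-0.7,0,0,0,0],[0,0,0,0,0,0],[0,0,0,0,0,0]]'
python3 -m inch '[[0,0,0,0,0,0],[0,0,0,0,0,0],[0,0,0,0,0,0],[0,0,0,0,0,0],[0,0,0,0,0,0]]' >/dev/null
python3 - <<'E'
from h import *
import pickle
c=snap('wrist','w3.png'); pickle.dump(c,open('w3.pkl','wb')); plan(.5,.43,.24,0)
E
python3 -m inch '[[-0.3,-1,0,0,0,0],[-0.3,-1,0,0,0,0],[-0.3,-1,0,0,0,0],[-0.3,-1,0,0,0,0],[-0.3,-1,0,0,0,0]]'
python3 -m inch '[[-0.3,-1,0,0,0,0],[0,-1,0,0,0,0],[0,-0.5,0,0,0,0],[0,0,0,0,0,0],[0,0,0,0,0,0]]'
python3 -m inch '[[0,0,0,0,0,0],[0,0,0,0,0,0],[0,0,0,0,0,0],[0,0,0,0,0,0],[0,0,0,0,0,0]]' >/dev/null
python3 - <<'E'
from h import *
import pickle
c=snap('wrist','w4.png'); pickle.dump(c,open('w4.pkl','wb')); plan(.513,.444,.24,28)
a=cv2.imread('pics/w3.png');b=cv2.imread('pics/w4.png')
cv2.imwrite('pics/w34.png',cv2.resize(np.hstack([a,b]),(800,300),interpolation=3))
for n in (1,2,3,4):
    c=pickle.load(open(f'w{n}.pkl','rb')); hsv=cv2.cvtColor(c['pixels'],cv2.COLOR_RGB2HSV)
    hsv[265:]=0
    for name,lo,hi,z in (('white',(0,0,110),(180,70,255),.04),('blk-orange',(8,200,110),(17,255,255),.036),('yellow',(20,160,90),(32,255,255),.036),('red',(0,190,120),(5,255,255),.05),('green',(50,100,60),(85,255,255),.036)):
        for q in cv2.findContours(cv2.inRange(hsv,lo,hi),0,2)[0]:
            if cv2.contourArea(q)<150: continue
            P=(ray(c,q.reshape(-1,2),z)[:,:2]*1000).astype(np.float32); R=cv2.minAreaRect(P); B=cv2.boxPoints(R)
            e=B[1]-B[0]; f=B[2]-B[1]; e=e if np.hypot(*e)>np.hypot(*f) else f
            print(n,name,'px',np.round(q.reshape(-1,2).mean(0)),'w',np.round(R[0],1),np.round(R[1],1),'long',round(np.degrees(np.arctan2(e[1],e[0]))%180,1))
E
```

```text
time: 2.8
ee_pos: [0.552, 0.0253, 0.4048]
eef_rot: [1.0, -0.001, 0.0, 0.0]
ft_force: [1.1, 0.3, 0.1]
width: 0.0868
grip_force: 0.0
time: 3.22
ee_pos: [0.5522, 0.1335, 0.4045]
eef_rot: [1.0, 0.001, -0.0, -0.0]
ft_force: [-0.6, -0.3, 0.4]
width: 0.0869
grip_force: 0.0
g [0.5523 0.1323 0.2408] th -0.06 turn [ 0.001 -0.001 -0.009] shift [-1.306 -7.442  0.02 ] t 3.68 width 0.087 F [-0.3 -0.5  0.1]
time: 4.1
ee_pos: [0.4915, 0.3339, 0.405]
eef_rot: [1.0, -0.0, 0.0, -0.0]
ft_force: [-0.2, 0.2, -0.2]
width: 0.0874
grip_force: 0.0
time: 4.52
ee_pos: [0.4798, 0.4334, 0.4042]
eef_rot: [1.0, 0.001, -0.0, 0.0]
ft_force: [0.1, -1.1, 0.4]
width: 0.0871
grip_force: 0.0
g [0.4806 0.4319 0.2409] th -0.05 turn [ 2.00e-03 -3.00e-03 -4.08e+00] shift [0.858 0.113 0.023] t 4.98 width 0.0872 F [0.7 0.  0.8]
1 white px [ 39. 108.] w [ 586.4 -156.6] [44.5 60.4] long 163.5
1 white px [511. 137.] w [ 549.6 -639.6] [208.7  16.7] long 8.8
1 blk-orange px [214. 189.] w [ 506.  -328.4] [63.6 38.8] long 3.3
1 yellow px [203.  82.] w [ 611.9 -322.7] [41.8 37.8] long 66.6
1 yellow px [30. 37.] w [ 653.4 -161. ] [13.1 
[... 1132 characters left out ...]
[27.3 28.5] long 168.5
3 yellow px [106. 115.] w [621.6 305.2] [51.5 40.5] long 3.8
3 red px [507. 171.] w [ 563.3 -106.9] [ 27.3 185.1] long 168.2
4 white px [264. 156.] w [513.4 443.9] [61.1 44.7] long 29.6
4 white px [537. 124.] w [542.1 150.8] [36.6 84.1] long 180.0
4 white px [411.  51.] w [611.1 301.9] [16.9 44.4] long 99.8
4 white px [90. 48.] w [616.3 609.3] [ 3.5 54.3] long 124.3
4 white px [553.  51.] w [612.4 167.5] [52.  12.4] long 14.2
4 white px [400.  22.] w [639.3 317.2] [17.7 45. ] long 136.7
4 blk-orange px [435.  23.] w [639.  283.1] [28.2 28. ] long 77.5
4 green px [376. 249.] w [406.2 317.3] [39.4 17.1] long 62.3
4 green px [257. 253.] w [404.6 457.1] [90. 34.] long 89.9
```

View pics/w34.png

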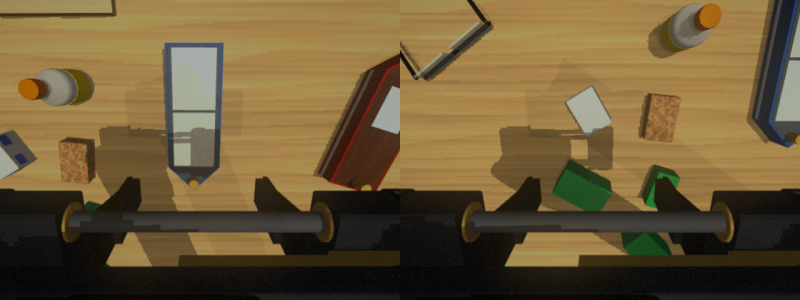

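The left half shows the barge with its bow toward the robot and bays at (194,72) and (193,140). The right half shows the wheelhouse roof at (588,109). The sizes check out at 61x44 and 84x62, so I'll turn to the wheelhouse.

```bash

python3 -m inch '[[0,0,0,0,0,-1],[0,0,0,0,0,-1],[0,0,0,0,0,-1],[0,0,0,0,0,-1],[0,0,0,0,0,-0.31]]'
python3 -m inch '[[0,0,0,0,0,0],[0,0,0,0,0,0],[0,0,0,0,0,0],[0,0,0,0,0,0],[0,0,0,0,0,0]]' 0.5 15 >/dev/null
python3 -c "
from h import *
plan(.5141,.4437,.12,29.6)"
```

```text
time: 5.4
ee_pos: [0.4804, 0.4322, 0.4047]
eef_rot: [0.966, 0.259, 0.0, 0.0]
ft_force: [-0.6, 0.6, -0.1]
width: 0.0871
grip_force: 0.0
g [0.4803 0.4324 0.2407] th 29.57 turn [ 0.002 -0.    -0.004] shift [0.874 0.171 3.019] t 5.82 width 0.067 F [ 0.  -0.6 -0.3]
```

```bash

python3 -m inch '[[0.87,0.17,0,0,0,0],[0,0,1,0,0,0],[0,0,1,0,0,0],[0,0,0.9,0,0,0],[0,0,0.8,0,0,0]]'
python3 -m inch '[[0,0,0.6,0,0,0],[0,0,0.6,0,0,0],[0,0,0.42,0,0,0],[0,0,0,0,0,0],[0,0,0,0,0,0]]'
python3 -c "
from h import *
plan(.5141,.4437,.028,29.6)"
python3 -m inch '[[0,0,0,0,0,0],[0,0,0,0,0,0],[0,0,0,0,0,0],[0,0,0,0,0,0],[0,0,0,0,0,0]]' -0.5 15
python3 -m inch '[[0,0,0,0,0,0],[0,0,0,0,0,0],[0,0,-0.5,0,0,0],[0,0,-1,0,0,0],[0,0,-1,0,0,0]]'
python3 -m inch '[[0,0,-1,0,0,0],[0,0,-1,0,0,0],[0,0,0,0,0,0],[0,0,0,0,0,0],[0,0,0,0,0,0]]'
python3 -c "
from h import *
plan(.5141,.4437,.2,0)"
```

```text
time: 6.23
ee_pos: [0.5137, 0.4433, 0.2542]
eef_rot: [0.967, 0.255, -0.001, 0.0]
ft_force: [0.3, 0.2, -0.8]
width: 0.0652
grip_force: 0.0
time: 6.65
ee_pos: [0.5138, 0.4436, 0.1915]
eef_rot: [0.967, 0.256, -0.001, 0.0]
ft_force: [0.7, 0.6, 1.1]
width: 0.0654
grip_force: 0.0
g [0.5136 0.4434 0.0275] th 29.61 turn [0.002 0.012 0.001] shift [ 0.008  0.    -0.012] t 6.65 width 0.0654 F [0.7 0.6 1.1]
time: 7.07
ee_pos: [0.5142, 0.4438, 0.1929]
eef_rot: [0.967, 0.256, 0.001, -0.0]
ft_force: [0.1, -0.7, 4.6]
width: 0.0441
grip_force: 15.0
time: 7.48
ee_pos: [0.5136, 0.4431, 0.2916]
eef_rot: [0.967, 0.256, -0.002, 0.001]
ft_force: [1.1, 1.1, -0.6]
width: 0.044
grip_force: 15.0
time: 7.9
ee_pos: [0.5139, 0.4435, 0.3714]
eef_rot: [0.967, 0.256, -0.0, 0.0]
ft_force: [0.1, -1.4, -0.9]
width: 0.0439
grip_force: 15.0
g [0.5138 0.4434 0.2074] th 29.62 turn [5.000e-03 2.000e-03 4.309e+00] shift [ 0.006 -0.005  0.185] t 7.9 width 0.0439 F [ 0.1 -1.4 -0.9]
```

```bash

python3 -m inch '[[0,0,0,0,0,1],[0,0,0,0,0,1],[0,0,0,0,0,1],[0,0,0,0,0,1],[0,0,0,0,0,1]]' 
python3 -m inch '[[0,0,0,0,0,1],[0,0,0,0,0,0.71],[0,0,0,0,0,0],[0,0,0,0,0,0],[0,0,0,0,0,0]]' 
python3 -c "
from h import *
plan(.5865,-.1565,.1,-16.5)"
```

```text
time: 8.32
ee_pos: [0.514, 0.4432, 0.3695]
eef_rot: [0.999, -0.042, -0.001, 0.001]
ft_force: [-0.3, -2.3, -0.2]
width: 0.0439
grip_force: 14.8
time: 8.73
ee_pos: [0.5123, 0.4458, 0.3643]
eef_rot: [0.996, -0.088, -0.004, 0.007]
ft_force: [-0.5, 0.3, -0.7]
width: 0.0438
grip_force: 15.0
g [0.5108 0.4437 0.2004] th -10.08 turn [0.122 0.05  0.935] shift [ 6.055 13.91   2.508] t 8.73 width 0.0438 F [-0.5  0.3 -0.7]
```

```bash

python3 -m inch '[[0.43,0.98,-0.1,0,0,0],[0.43,0.98,0,0,0,0],[0.43,0.98,0,0,0,0],[0.43,0.98,0,0,0,0],[0.43,0.98,0,0,0,0]]' 
python3 -m inch '[[0.43,0.98,0,0,0,0],[0.43,0.98,0,0,0,0],[0.43,0.98,0,0,0,0],[0.43,0.98,0,0,0,0],[0.43,0.98,0,0,0,0]]' 
python3 -c "
from h import *
plan(.5865,-.1565,.2,-16.5)"
```

```text
time: 9.15
ee_pos: [0.5614, 0.241, 0.3709]
eef_rot: [0.996, -0.088, -0.004, 0.006]
ft_force: [0.9, -0.3, -0.4]
width: 0.0444
grip_force: 15.0
time: 9.57
ee_pos: [0.6099, 0.0383, 0.373]
eef_rot: [0.996, -0.088, -0.004, 0.006]
ft_force: [1.3, 0.1, -1.1]
width: 0.0439
grip_force: 15.0
g [0.6085 0.0364 0.209 ] th -10.13 turn [0.112 0.046 0.927] shift [0.823 4.836 0.226] t 9.57 width 0.0439 F [ 1.3  0.1 -1.1]
```

```bash

python3 -m inch '[[0,0,0,0.11,0.05,0.93],[0.16,0.96,0,0,0,0],[0.16,0.96,0,0,0,0],[0.16,0.96,0,0,0,0],[0.16,0.96,0,0,0,0]]' 
python3 -m inch '[[0.16,0.96,0,0,0,0],[0,0,0,0,0,0],[0,0,0,0,0,0],[0,0,0,0,0,0],[0,0,0,0,0,0]]' 
python3 -c "
from h import *
plan(.5865,-.1565,.0685,-16.5)"
```

```text
time: 9.98
ee_pos: [0.5899, -0.1157, 0.3729]
eef_rot: [0.99, -0.143, 0.0, 0.0]
ft_force: [0.3, 0.0, -0.3]
width: 0.0438
grip_force: 15.0
time: 10.4
ee_pos: [0.5859, -0.1515, 0.373]
eef_rot: [0.99, -0.143, 0.0, -0.0]
ft_force: [0.6, -0.4, -1.4]
width: 0.0438
grip_force: 15.0
g [ 0.586  -0.1514  0.209 ] th -16.49 turn [-0.004 -0.004  0.001] shift [0.051 0.116 3.513] t 10.4 width 0.0438 F [ 0.6 -0.4 -1.4]
```

```bash

python3 -m inch '[[0.05,0.12,0.6,0,0,0],[0,0,0.8,0,0,0],[0,0,0.8,0,0,0],[0,0,0.5,0,0,0],[0,0,0.3,0,0,0]]' 
python3 -m inch '[[0,0,0.2,0,0,0],[0,0,0,0,0,0],[0,0,0,0,0,0],[0,0,0,0,0,0],[0,0,0,0,0,0]]' 
python3 -c "
from h import *
plan(.5865,-.1565,.0685,-16.5)
snap('wrist','w5.png')"
```

```text
time: 10.82
ee_pos: [0.5857, -0.1563, 0.2503]
eef_rot: [0.99, -0.143, -0.001, -0.0]
ft_force: [-0.3, 0.8, -0.6]
width: 0.0442
grip_force: 15.0
time: 11.23
ee_pos: [0.5867, -0.1585, 0.2469]
eef_rot: [0.989, -0.145, 0.002, 0.0]
ft_force: [-0.4, 0.2, -0.1]
width: 0.0439
grip_force: 15.0
g [ 0.5873 -0.1587  0.0829] th -16.65 turn [ 0.002 -0.029 -0.022] shift [-0.019 -0.046  0.36 ] t 11.23 width 0.0439 F [-0.4  0.2 -0.1]
```

View pics/w5.png

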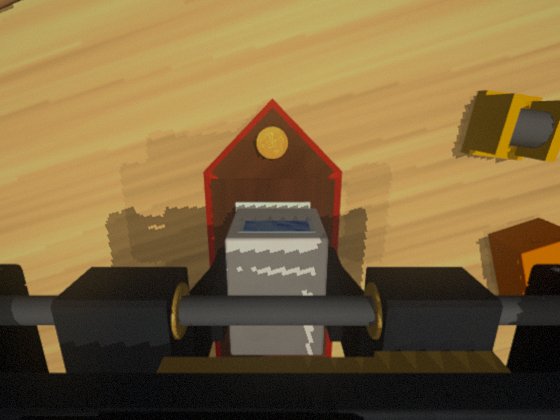

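The wheelhouse is level above the tug, with roof front edge at row ~247, and centred between the red gunwales. Lowering and releasing.

```bash

python3 -m inch '[[0,0,0.15,0,0,0],[0,0,0.1,0,0,0],[0,0,0.07,0,0,0],[0,0,0,0,0,0],[0,0,0,0,0,0]]' 
python3 -c "
from h import *
plan(.5865,-.1565,.0685,-16.5)"
python3 -m inch '[[0,0,0,0,0,0],[0,0,0,0,0,0],[0,0,0,0,0,0],[0,0,0,0,0,0],[0,0,0,0,0,0]]' 0.4 
python3 -m inch '[[0,0,-0.5,0,0,0],[0,0,-1,0,0,0],[0,0,-1,0,0,0],[0,0,-1,0,0,0],[0,0,-0.9,0,0,0]]'
python3 -m inch '[[0,0,0,0,0,0],[0,0,0,0,0,0],[0,0,0,0,0,0],[0,0,0,0,0,0],[0,0,0,0,0,0]]' 
cat > m.py <<'E'
from h import *
def rects(c,lo,hi,z,row=265,amin=150):
    hsv=cv2.cvtColor(c['pixels'],cv2.COLOR_RGB2HSV); hsv[row:]=0
    for q in cv2.findContours(cv2.inRange(hsv,lo,hi),0,2)[0]:
        if cv2.contourArea(q)<amin: continue
        P=(ray(c,q.reshape(-1,2),z)[:,:2]*1000).astype(np.float32); R=cv2.minAreaRect(P); B=cv2.boxPoints(R)
        e=B[1]-B[0]; f=B[2]-B[1]; e=e if np.hypot(*e)>np.hypot(*f) else f
        print('px',np.round(q.reshape(-1,2).mean(0)),'w',np.round(R[0],1),np.round(R[1],1),'long',round(np.degrees(np.arctan2(e[1],e[0]))%180,1))
E
python3 -c "
from m import *
c=snap('wrist','w6.png'); plan(.516,-.451,.2,-16.5)
rects(c,(0,0,110),(180,70,255),.085)
print('red');rects(c,(0,190,120),(5,255,255),.05)
print('yel');rects(c,(20,160,90),(32,255,255),.036)
"
```

```text
time: 11.7
ee_pos: [0.5861, -0.1585, 0.2323]
eef_rot: [0.989, -0.145, 0.0, 0.0]
ft_force: [0.0, -0.0, -1.3]
width: 0.044
grip_force: 15.0
g [ 0.5862 -0.1586  0.0683] th -16.67 turn [ 0.005 -0.006 -0.025] shift [-0.004 -0.051 -0.006] t 11.7 width 0.044 F [ 0.  -0.  -1.3]
time: 12.12
ee_pos: [0.5862, -0.1585, 0.2326]
eef_rot: [0.989, -0.145, 0.001, 0.0]
ft_force: [-0.3, -0.6, 0.0]
width: 0.0598
grip_force: 0.0
time: 12.53
ee_pos: [0.5857, -0.1583, 0.4114]
eef_rot: [0.989, -0.145, 0.001, 0.0]
ft_force: [1.4, -1.0, 1.1]
width: 0.061
grip_force: 0.0
time: 12.95
ee_pos: [0.5858, -0.1583, 0.407]
eef_rot: [0.989, -0.145, -0.001, 0.0]
ft_force: [0.6, 0.4, 0.3]
width: 0.0613
grip_force: 0.0
g [ 0.5856 -0.1583  0.2432] th -16.66 turn [ 0.006  0.01  -0.024] shift [0.404 7.513 1.079] t 13.0 width 0.061 F [0.1 0.5 0.1]
px [ 43. 258.] w [593.2  88.1] [45.7 13.3] long 73.4
px [ 29. 224.] w [634.3  95.1] [54.7 74. ] long 179.6
px [276. 203.] w [ 586.3 -158.9] [43.2 59.7] long 163.3
px [44.  8.] w [789.8 -27.3] [26.9 10.6] long 73.2
red
px [554. 174.] w [ 516.7 -439.9] [ 9.1 27.4] long 177.9
yel
px [433. 117.] w [ 606.9 -332.6] [ 7.3 34.1] long 156.5
px [409. 116.] w [ 616.2 -309.6] [34.5 37.6] long 156.8
```

View pics/w6.png

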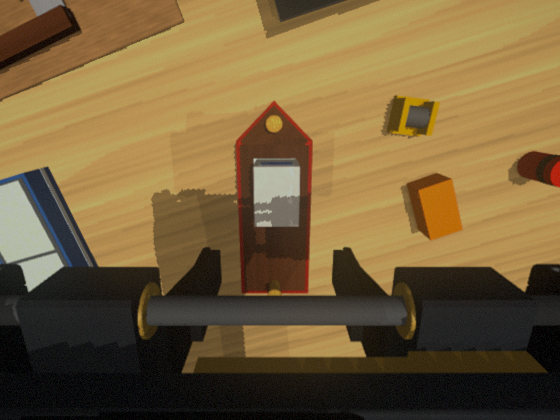

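Wheelhouse roof at (276,195) measures (586.3,-158.9), about 2.4 mm off sideways. I'll regrip and nudge it.

```bash

python3 -m inch '[[0,0,1,0,0,0],[0,0,1,0,0,0],[0,0,1,0,0,0],[0,0,0.7,0,0,0],[0,0,0.4,0,0,0]]'
python3 -m inch '[[0,0,0.27,0,0,0],[0,0,0,0,0,0],[0,0,0,0,0,0],[0,0,0,0,0,0],[0,0,0,0,0,0]]' -0.5
python3 -m inch '[[0,0,0,0,0,0],[0,0,0,0,0,0],[0,0,0,0,0,0],[0,0,-0.1,0,0,0],[0,-0.06,0,0,0,-0.02]]'
python3 -m inch '[[0,0,0,0,0,0],[0,0,0,0,0,0],[0,0,0,0,0,0],[0,0,0.1,0,0,0],[0,0,0,0,0,0]]'
python3 -c "
from h import *
plan(.5865,-.1565,.0685,-16.5)"
python3 -m inch '[[0,0,0,0,0,0],[0,0,0,0,0,0],[0,0,0,0,0,0],[0,0,0,0,0,0],[0,0,0,0,0,0]]' 0.4 
python3 -m inch '[[0,0,-0.5,0,0,0],[0,0,-1,0,0,0],[0,0,-1,0,0,0],[0,0,-1,0,0,0],[0,0,-0.9,0,0,0]]'
python3 -m inch '[[0,0,0,0,0,0],[0,0,0,0,0,0],[0,0,0,0,0,0],[0,0,0,0,0,0],[0,0,0,0,0,0]]' 
python3 -c "
from m import *
c=snap('wrist','w7.png'); plan(.516,-.451,.2,-16.5)
rects(c,(0,0,110),(180,70,255),.085)
"
```

```text
time: 13.42
ee_pos: [0.5845, -0.158, 0.2397]
eef_rot: [0.989, -0.145, -0.003, 0.0]
ft_force: [-0.6, -0.1, -0.1]
width: 0.0611
grip_force: 0.0
time: 13.83
ee_pos: [0.5867, -0.1586, 0.2354]
eef_rot: [0.989, -0.145, 0.002, 0.0]
ft_force: [0.2, 0.9, 0.2]
width: 0.0441
grip_force: 15.0
time: 14.25
ee_pos: [0.5869, -0.1567, 0.2386]
eef_rot: [0.99, -0.144, 0.001, 0.0]
ft_force: [-0.2, -0.0, -0.2]
width: 0.0443
grip_force: 15.0
time: 14.67
ee_pos: [0.5872, -0.1563, 0.2339]
eef_rot: [0.99, -0.144, 0.001, 0.0]
ft_force: [0.1, -0.3, 1.3]
width: 0.0439
grip_force: 15.0
g [ 0.5875 -0.1565  0.0699] th -16.53 turn [ 0.003 -0.019 -0.004] shift [-0.014  0.01   0.036] t 14.67 width 0.0439 F [ 0.1 -0.3  1.3]
time: 15.08
ee_pos: [0.5868, -0.1562, 0.2336]
eef_rot: [0.99, -0.144, 0.0, 0.0]
ft_force: [-0.2, -0.8, -0.3]
width: 0.0601
grip_force: 0.0
time: 15.5
ee_pos: [0.5864, -0.156, 0.4125]
eef_rot: [0.99, -0.144, 0.001, 0.0]
ft_force: [0.5, -0.5, 0.2]
width: 0.0609
grip_force: 0.0
time: 15.92
ee_pos: [0.5865, -0.156, 0.4081]
eef_rot: [0.99, -0.144, -0.001, 0.0]
ft_force: [-1.1, 0.4, 0.7]
width: 0.0609
grip_force: 0.0
g [ 0.5863 -0.156   0.2444] th -16.52 turn [ 0.006  0.01  -0.003] shift [0.404 7.574 1.109] t 15.97 width 0.0611 F [-0.2 -0.7 -0.3]
px [ 45. 258.] w [593.3  90.6] [48.9 14.4] long 73.5
px [ 31. 224.] w [634.3  95.6] [54.7 74.1] long 179.7
px [277. 206.] w [ 586.2 -156.4] [43.4 59. ] long 163.5
px [49.  7.] w [789.9 -26.4] [27.  10.7] long 73.3
```

```bash

python3 -m inch '[[0.1,0.95,0,0,0,0],[0.1,0.95,0,0,0,0],[0.1,0.95,0,0,0,0],[0.1,0.95,0,0,0,0],[0,0.95,0,0,0,0]]'
python3 -m inch '[[0,0.95,0,0,0,0],[0,0.95,0,0,0,0],[0,0.95,0,0,0,0],[0,0,0,0,0,0],[0,0,0,0,0,0]]'
python3 -m inch '[[0,0,0,0,0,0],[0,0,0,0,0,0],[0,0,0,0,0,0],[0,0,0,0,0,0],[0,0,0,0,0,0]]' >/dev/null
python3 -c "
from m import *
c=snap('wrist','w8.png'); plan(.516,-.451,.03,-16.5)
rects(c,(0,190,100),(6,255,255),.05)
print('winch');rects(c,(20,160,90),(32,255,255),.036)
"
```

```text
time: 16.38
ee_pos: [0.5477, -0.3443, 0.409]
eef_rot: [0.99, -0.143, 0.0, 0.0]
ft_force: [0.9, 0.1, 0.2]
width: 0.0608
grip_force: 0.0
time: 16.8
ee_pos: [0.5137, -0.4548, 0.4086]
eef_rot: [0.989, -0.146, -0.001, 0.0]
ft_force: [-0.2, 1.1, 0.4]
width: 0.0607
grip_force: 0.0
g [ 0.5161 -0.4516  0.2461] th -16.47 turn [ 0.003 -0.012  0.004] shift [-1.000e-03 -1.200e-02  5.404e+00] t 17.27 width 0.0611 F [-0.1  0.2  0.1]
px [443. 231.] w [ 418.5 -615.8] [27.  81.8] long 98.3
px [277. 190.] w [ 516.8 -452.5] [30.2 30.8] long 131.5
px [ 34. 198.] w [ 575.6 -199.9] [ 21.3 147.7] long 172.1
px [408. 120.] w [ 545.8 -596.6] [27.4 82. ] long 98.5
winch
px [118. 131.] w [ 618.4 -306.7] [ 7.3 33.5] long 157.5
px [138. 133.] w [ 611.6 -329.8] [33.9 39.9] long 153.9
```

View pics/w8.png

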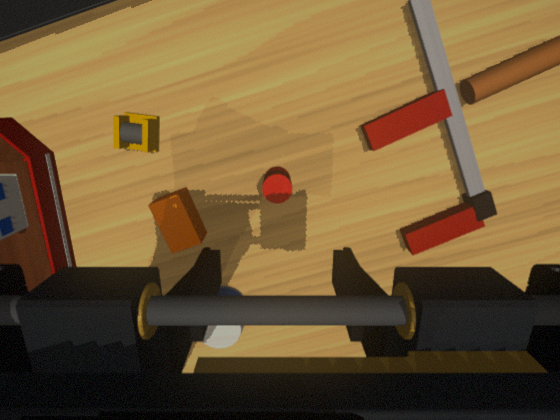

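Funnel is upright with its top face at (277,185), measured (516.8,-452.5), right under the gripper. Grasping it.

```bash

python3 -m inch '[[0,0,1,0,0,0],[0,0,1,0,0,0],[0,0,1,0,0,0],[0,0,1,0,0,0],[0,0,0.6,0,0,0]]'
python3 -m inch '[[0,0,0.5,0,0,0],[0,0,0.3,0,0,0],[0,0,0,0,0,0],[0,0,0,0,0,0],[0,0,0,0,0,0]]'
python3 -c "
from h import *
plan(.5168,-.4523,.03,-16.5)"
python3 -m inch '[[0,0,0,0,0,0],[0,0,0,0,0,0],[0,0,0,0,0,0],[0,0,0,0,0,0],[0,0,0,0,0,0]]' -0.8 15
python3 -m inch '[[0,0,0,0,0,0],[0,0,0,0,0,0],[0,0,-0.5,0,0,0],[0,0,-1,0,0,0],[0,0,-1,0,0,0]]'
python3 -m inch '[[0,0,-1,0,0,0],[0,0,-1,0,0,0],[0,0,-0.5,0,0,0],[0,0,0,0,0,0],[0,0,0,0,0,0]]'
python3 -c "
from h import *
plan(.5862,-.1564,.2,-16.5)"
```

```text
time: 17.68
ee_pos: [0.5149, -0.4509, 0.2214]
eef_rot: [0.99, -0.144, -0.001, -0.001]
ft_force: [-0.6, 0.3, 0.0]
width: 0.0611
grip_force: 0.0
time: 18.1
ee_pos: [0.5164, -0.4527, 0.1959]
eef_rot: [0.99, -0.144, 0.002, 0.001]
ft_force: [0.0, -1.0, 0.3]
width: 0.0612
grip_force: 0.0
g [ 0.5169 -0.4531  0.0319] th -16.52 turn [ 0.012 -0.03  -0.003] shift [ 0.008 -0.012  0.047] t 18.1 width 0.0612 F [ 0.  -1.   0.3]
time: 18.52
ee_pos: [0.5158, -0.4522, 0.1943]
eef_rot: [0.99, -0.144, 0.001, 0.0]
ft_force: [-0.8, 0.1, -0.2]
width: 0.0356
grip_force: 0.0
time: 18.93
ee_pos: [0.5152, -0.4516, 0.2935]
eef_rot: [0.99, -0.144, -0.001, -0.001]
ft_force: [1.3, -0.7, 0.2]
width: 0.0313
grip_force: 15.0
time: 19.35
ee_pos: [0.5157, -0.4521, 0.3952]
eef_rot: [0.99, -0.144, 0.002, 0.001]
ft_force: [-0.3, -0.4, -1.9]
width: 0.0316
grip_force: 15.0
g [ 0.5161 -0.4525  0.2312] th -16.52 turn [ 0.011 -0.029 -0.003] shift [-0.409 -7.59   0.78 ] t 19.35 width 0.0316 F [-0.3 -0.4 -1.9]
```

```bash

python3 -m inch '[[-0.1,-0.95,0,0,0,0],[-0.1,-0.95,0,0,0,0],[-0.1,-0.95,0,0,0,0],[-0.1,-0.95,0,0,0,0],[0,-0.95,0,0,0,0]]'
python3 -m inch '[[0,-0.95,0,0,0,0],[0,-0.95,0,0,0,0],[0,-0.94,0,0,0,0],[0,0,0,0,0,0],[0,0,0,0,0,0]]'
python3 -m inch '[[0,0,0.9,0,0,0],[0,0,0.8,0,0,0],[0,0,0.5,0,0,0],[0,0,0,0,0,0],[0,0,0,0,0,0]]'
python3 -m inch '[[0,0,0,0,0,0],[0,0,0,0,0,0],[0,0,0,0,0,0],[0,0,0,0,0,0],[0,0,0,0,0,0]]' >/dev/null
python3 -c "
from h import *
plan(.5862,-.1564,.1155,-16.5)
snap('wrist','w9.png');snap('side','s9.png')
a=cv2.imread('pics/w9.png')[150:370,180:400];b=cv2.imread('pics/s9.png')[190:320,250:410]
cv2.imwrite('pics/c9.png',np.hstack([cv2.resize(a,(400,400)),cv2.resize(b,(400,400))]))
"
```

```text
time: 19.77
ee_pos: [0.5537, -0.2634, 0.3919]
eef_rot: [0.99, -0.144, -0.001, 0.0]
ft_force: [0.9, -0.1, -0.9]
width: 0.0316
grip_force: 15.0
time: 20.18
ee_pos: [0.5871, -0.1533, 0.3918]
eef_rot: [0.99, -0.141, -0.001, -0.0]
ft_force: [0.3, 0.1, -0.1]
width: 0.0313
grip_force: 15.0
time: 20.6
ee_pos: [0.5859, -0.1576, 0.3045]
eef_rot: [0.99, -0.144, -0.001, 0.001]
ft_force: [-0.1, 0.2, 0.4]
width: 0.031
grip_force: 15.0
g [ 0.5872 -0.1567  0.1426] th -16.52 turn [ 0.003 -0.019 -0.004] shift [-0.016  0.001  0.676] t 21.02 width 0.0318 F [ 0.4 -0.7  0.2]
```

View pics/c9.png

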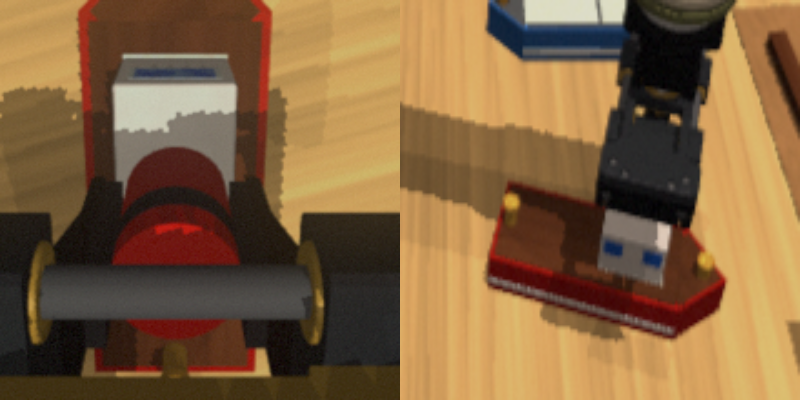

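The wrist crop (left) shows the funnel upright in the fingers above the roof, ring near its top and centred. Lowering.

```bash

python3 -m inch '[[-0.02,0,0.25,0,0,0],[0,0,0.2,0,0,0],[0,0,0.12,0,0,0],[0,0,0.08,0,0,0],[0,0,0,0,0,0]]'
python3 -m inch '[[0,0,0,0,0,0],[0,0,0,0,0,0],[0,0,0,0,0,0],[0,0,0,0,0,0],[0,0,0,0,0,0]]'
python3 -c "
from h import *
plan(.5862,-.1564,.1155,-16.5)"
```

```text
time: 21.53
ee_pos: [0.5858, -0.1563, 0.2791]
eef_rot: [0.99, -0.144, 0.0, 0.0]
ft_force: [-0.7, -0.5, 0.5]
width: 0.0313
grip_force: 15.0
time: 21.95
ee_pos: [0.586, -0.1563, 0.2798]
eef_rot: [0.99, -0.144, 0.001, 0.0]
ft_force: [0.4, -0.2, 0.2]
width: 0.0316
grip_force: 15.0
g [ 0.5861 -0.1564  0.1158] th -16.53 turn [ 0.004 -0.01  -0.004] shift [0.007 0.001 0.008] t 21.95 width 0.0316 F [ 0.4 -0.2  0.2]
```

```bash

python3 -m inch '[[0,0,0.02,0,0,0],[0,0,0,0,0,0],[0,0,0,0,0,0],[0,0,0,0,0,0],[0,0,0,0,0,0]]' 0.2
python3 -m inch '[[0,0,-0.3,0,0,0],[0,0,-0.7,0,0,0],[0,0,-1,0,0,0],[0,0,-1,0,0,0],[0,0,-0.8,0,0,0]]'
python3 -m inch '[[0,0,0,0,0,0],[0,0,0,0,0,0],[0,0,0,0,0,0],[0,0,0,0,0,0],[0,0,0,0,0,0]]' 
python3 -c "
from m import *
c=snap('wrist','w10.png'); plan(.612,-.320,.2,-23)
rects(c,(0,0,110),(180,70,255),.085)
print('red');rects(c,(0,190,120),(6,255,255),.135)
t=snap('top','t10.png'); hsv=cv2.cvtColor(t['pixels'],cv2.COLOR_RGB2HSV)
"
```

```text
time: 22.37
ee_pos: [0.586, -0.1563, 0.2791]
eef_rot: [0.99, -0.144, 0.001, 0.0]
ft_force: [-0.6, 0.2, 0.3]
width: 0.0504
grip_force: 0.0
time: 22.78
ee_pos: [0.5855, -0.1562, 0.4354]
eef_rot: [0.99, -0.144, 0.002, 0.0]
ft_force: [0.7, -0.7, 0.8]
width: 0.0521
grip_force: 0.0
time: 23.2
ee_pos: [0.5856, -0.1561, 0.4298]
eef_rot: [0.99, -0.144, -0.001, 0.0]
ft_force: [0.5, 0.1, -0.2]
width: 0.0521
grip_force: 0.0
g [ 0.5855 -0.1562  0.2659] th -16.52 turn [0.006 0.007 0.942] shift [2.207 3.514 1.647] t 23.25 width 0.0519 F [-0.4  0.5 -0.7]
px [ 54. 253.] w [581.3  98.5] [55.7 26.1] long 89.7
px [ 35. 216.] w [633.9  98.2] [55.7 74.8] long 179.7
px [274. 193.] w [ 586.6 -156.4] [43.5 59.3] long 163.5
px [61. 10.] w [797.6 -25.6] [16.6 24.7] long 94.7
red
px [276. 198.] w [ 593.7 -157.1] [15.9 29.6] long 91.1
px [272. 137.] w [ 631.3 -169.5] [58.8 75.5] long 164.5
```

View pics/w10.png

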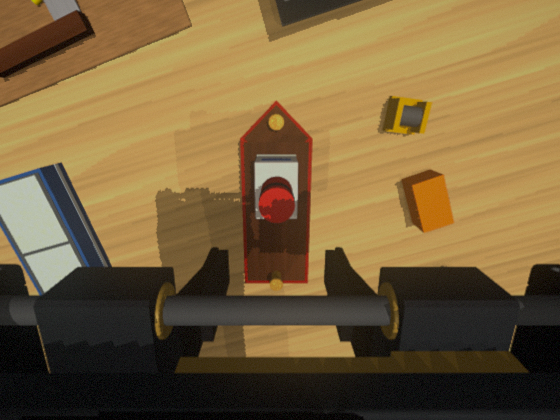

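The funnel stands upright on the roof with its top at about (277,204). The winch at (408,115) has cheeks running about along the image's up direction. Moving over it.

```bash

python3 -m inch '[[0,0,0,0,0,0.94],[0.55,0.88,0,0,0,0],[0.55,0.88,0,0,0,0],[0.55,0.88,0,0,0,0],[0.55,0.88,0,0,0,0]]'
python3 -m inch '[[0,0,0.8,0,0,0],[0,0,0,0,0,0],[0,0,0,0,0,0],[0,0,0,0,0,0],[0,0,0,0,0,0]]' 
python3 -m inch '[[0,0,0,0,0,0],[0,0,0,0,0,0],[0,0,0,0,0,0],[0,0,0,0,0,0],[0,0,0,0,0,0]]' >/dev/null
python3 -c "
from m import *
import pickle
d={'cx':0}
c=snap('wrist','w11.png'); plan(.612,-.320,.023,-23)
rects(c,(20,160,90),(32,255,255),.036)
rects(c,(15,120,40),(35,255,255),.036,row=200,amin=60)
a=cv2.imread('pics/w11.png')[120:240,190:350]; cv2.imwrite('pics/c11.png',cv2.resize(a,(800,600),interpolation=3))
print(np.round(proj(c,[.612,-.32,.036])))
"
```

```text
time: 23.72
ee_pos: [0.6119, -0.3217, 0.4308]
eef_rot: [0.98, -0.199, 0.0, 0.0]
ft_force: [1.1, 0.5, 0.6]
width: 0.0523
grip_force: 0.0
time: 24.13
ee_pos: [0.6124, -0.3188, 0.4009]
eef_rot: [0.98, -0.198, 0.002, 0.0]
ft_force: [-0.3, -0.1, -0.0]
width: 0.0525
grip_force: 0.0
g [ 0.612  -0.3202  0.2353] th -22.98 turn [ 0.002 -0.011  0.002] shift [ 2.000e-03 -4.000e-03  5.307e+00] t 24.6 width 0.0522 F [-0.   0.3  0.3]
px [280. 186.] w [ 616.5 -321.7] [35.6 41.3] long 157.0
px [151.  11.] w [ 807.  -283.4] [62.1 20.3] long 67.0
px [294.  87.] w [ 685.5 -355.9] [605.  188.3] long 67.0
[[276. 188.]]
```

View pics/c11.png

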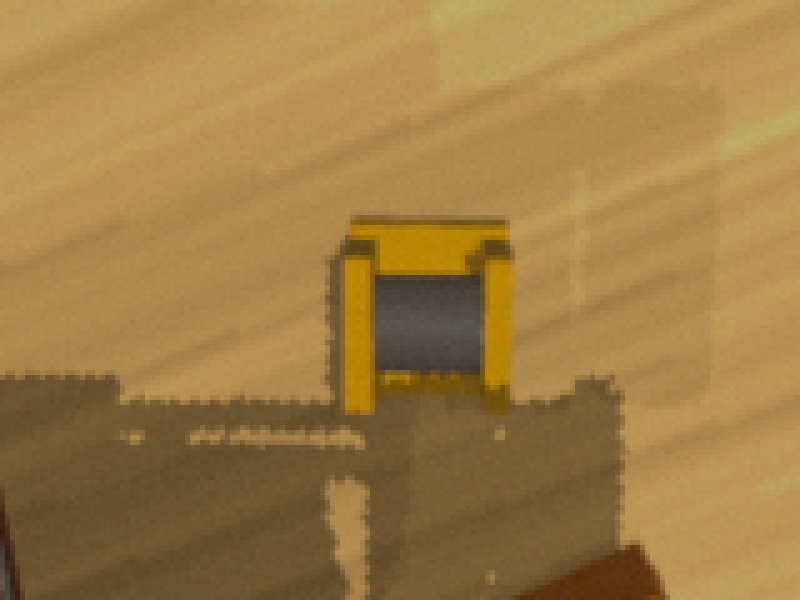

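Cheeks run vertically here, with tops spanning crop x 344–513 and y 255–412, i.e. image (259–293, 171–202). The drum lies across, at image (275,185).

```bash

python3 -c "
from m import *
c=snap('wrist')
P=ray(c,[[258.8,171],[292.6,171],[292.6,202.4],[258.8,202.4]],.036); print(P.round(4), P.mean(0))
B=ray(c,[[260,164],[291.5,164]],.006); print('base front edge',B.round(4))
m=P.mean(0); plan(m[0],m[1],.023,-23)
"
```

```text
[[ 0.6355 -0.3108  0.036 ]
 [ 0.6216 -0.3436  0.036 ]
 [ 0.5898 -0.3306  0.036 ]
 [ 0.6041 -0.2969  0.036 ]] [ 0.61275094 -0.32048689  0.036     ]
base front edge [[ 0.6378 -0.3117  0.006 ]
 [ 0.6238 -0.3447  0.006 ]]
g [ 0.612  -0.3203  0.2352] th -22.99 turn [ 0.003 -0.01   0.002] shift [ 2.400e-02 -1.000e-03  5.306e+00] t 24.65 width 0.0525 F [-0.2 -0.1 -0. ]
```

```bash

python3 -m inch '[[0.02,0,1,0,0,0],[0,0,1,0,0,0],[0,0,1,0,0,0],[0,0,1,0,0,0],[0,0,0.6,0,0,0]]'
python3 -m inch '[[0,0,0.4,0,0,0],[0,0,0.3,0,0,0],[0,0,0,0,0,0],[0,0,0,0,0,0],[0,0,0,0,0,0]]'
python3 -c "
from h import *
plan(.6128,-.3205,.023,-23)"
python3 -m inch '[[0,0,0,0,0,0],[0,0,0,0,0,0],[0,0,0,0,0,0],[0,0,0,0,0,0],[0,0,0,0,0,0]]' -0.6 12
python3 -m inch '[[0,0,0,0,0,0],[0,0,0,0,0,0],[0,0,-0.5,0,0,0],[0,0,-1,0,0,0],[0,0,-1,0,0,0]]'
python3 -m inch '[[0,0,-1,0,0,0],[0,0,-1,0,0,0],[0,0,-1,0,0,0],[0,0,0,0,0,0],[0,0,0,0,0,-0.94]]'
python3 -c "
from h import *
plan(.5174,-.1361,.063,-16.5)"
```

```text
time: 25.07
ee_pos: [0.6115, -0.3199, 0.2104]
eef_rot: [0.98, -0.199, -0.002, -0.0]
ft_force: [-0.3, 0.4, -0.7]
width: 0.0521
grip_force: 0.0
time: 25.48
ee_pos: [0.6134, -0.321, 0.1889]
eef_rot: [0.98, -0.199, 0.002, 0.001]
ft_force: [0.6, 0.0, 0.0]
width: 0.052
grip_force: 0.0
g [ 0.6139 -0.3213  0.0249] th -22.99 turn [ 0.004 -0.03   0.001] shift [-0.018 -0.006  0.047] t 25.48 width 0.052 F [0.6 0.  0. ]
time: 25.9
ee_pos: [0.613, -0.3207, 0.1879]
eef_rot: [0.98, -0.199, 0.001, 0.0]
ft_force: [-0.1, 0.1, 4.1]
width: 0.0359
grip_force: 12.0
time: 26.32
ee_pos: [0.612, -0.3202, 0.2865]
eef_rot: [0.98, -0.199, -0.001, -0.0]
ft_force: [1.7, -0.5, -0.1]
width: 0.0358
grip_force: 12.0
time: 26.73
ee_pos: [0.6128, -0.3207, 0.4104]
eef_rot: [0.989, -0.145, 0.003, 0.001]
ft_force: [-0.8, 0.2, -2.5]
width: 0.0358
grip_force: 12.0
g [ 0.6138 -0.3212  0.2464] th -16.64 turn [ 0.011 -0.055 -0.02 ] shift [-3.599 -3.747  4.585] t 26.73 width 0.0358 F [-0.8  0.2 -2.5]
```

```bash

python3 -m inch '[[-0.9,-0.94,0,0,0,0],[-0.9,-0.94,0,0,0,0],[-0.9,-0.94,0,0,0,0],[-0.9,-0.93,0,0,0,0],[0,0,0,0,0,0]]'
python3 -m inch '[[0,0,0,0,0,0],[0,0,0,0,0,0],[0,0,0,0,0,0],[0,0,0,0,0,0],[0,0,0,0,0,0]]'
python3 -c "
from h import *
plan(.5174,-.1361,.063,-16.5)"
python3 -m inch '[[0,0,0.8,0,0,0],[0,0,0.8,0,0,0],[0,0,0.8,0,0,0],[0,0,0.7,0,0,0],[0,0,0.4,0,0,0]]'
python3 -m inch '[[0,0,0.4,0,0,0],[0,0,0,0,0,0],[0,0,0,0,0,0],[0,0,0,0,0,0],[0,0,0,0,0,0]]'
python3 -c "
from h import *
plan(.5174,-.1361,.064,-16.5)"
```

```text
time: 27.15
ee_pos: [0.5342, -0.1651, 0.4064]
eef_rot: [0.99, -0.14, -0.001, -0.001]
ft_force: [1.6, 0.7, 0.2]
width: 0.0358
grip_force: 12.0
time: 27.57
ee_pos: [0.5364, -0.1734, 0.4066]
eef_rot: [0.99, -0.144, 0.0, 0.0]
ft_force: [0.4, 0.2, -0.4]
width: 0.0361
grip_force: 12.0
g [ 0.5364 -0.1735  0.2426] th -16.61 turn [ 0.006 -0.007 -0.016] shift [-0.719 -0.759  4.491] t 27.57 width 0.0361 F [ 0.4  0.2 -0.4]
time: 27.98
ee_pos: [0.5353, -0.1729, 0.2637]
eef_rot: [0.99, -0.144, -0.002, 0.0]
ft_force: [-4.8, 1.3, 8.3]
width: 0.036
grip_force: 12.0
time: 28.4
ee_pos: [0.5367, -0.1728, 0.252]
eef_rot: [0.99, -0.144, 0.001, 0.0]
ft_force: [-0.2, 0.3, -1.0]
width: 0.0362
grip_force: 12.0
g [ 0.5372 -0.173   0.088 ] th -16.54 turn [ 0.004 -0.024 -0.006] shift [-0.724 -0.743  0.6  ] t 28.4 width 0.0362 F [-0.2  0.3 -1. ]
```

The travel came up short, so I descended off-target and may have touched the wheelhouse. Going up to look.

```bash

python3 -m inch '[[0,0,-0.5,0,0,0],[0,0,-1,0,0,0],[0,0,-1,0,0,0],[0,0,-1,0,0,0],[0,0,0,0,0,0]]'
python3 -m inch '[[-0.36,-0.37,0,0,0,0],[-0.36,-0.37,0,0,0,0],[0,0,0,0,0,0],[0,0,0,0,0,0],[0,0,0,0,0,0]]'
python3 -m inch '[[0,0,0,0,0,0],[0,0,0,0,0,0],[0,0,0,0,0,0],[0,0,0,0,0,0],[0,0,0,0,0,0]]'
python3 -c "
from m import *
plan(.5174,-.1361,.064,-16.5)
c=snap('wrist','w12.png')
rects(c,(0,0,110),(180,70,255),.085)
print('red');rects(c,(0,190,120),(6,255,255),.135)
"
```

```text
time: 28.82
ee_pos: [0.5374, -0.173, 0.4006]
eef_rot: [0.99, -0.144, 0.007, 0.001]
ft_force: [0.8, -0.5, 0.6]
width: 0.0359
grip_force: 12.0
time: 29.23
ee_pos: [0.5171, -0.1363, 0.3915]
eef_rot: [0.99, -0.144, 0.001, 0.0]
ft_force: [-0.1, -0.2, -0.2]
width: 0.0362
grip_force: 12.0
time: 29.65
ee_pos: [0.517, -0.136, 0.3908]
eef_rot: [0.99, -0.144, 0.0, 0.0]
ft_force: [0.1, -0.5, -0.7]
width: 0.0362
grip_force: 12.0
g [ 0.5171 -0.1361  0.2268] th -16.54 turn [ 0.004 -0.008 -0.006] shift [ 1.00e-02 -1.00e-03  4.07e+00] t 29.65 width 0.0362 F [ 0.1 -0.5 -0.7]
px [494. 250.] w [ 409.6 -322.4] [46.4 22.8] long 73.4
px [ 37. 228.] w [550.6  96.7] [55.1 71.5] long 179.1
px [ 63. 197.] w [574.4  44.6] [  3.4 110.3] long 179.6
px [ 16. 170.] w [609.3  73.6] [27.8 65.2] long 149.4
px [269. 123.] w [ 585.8 -156.2] [43.9 59.7] long 163.6
red
px [275. 122.] w [ 585.3 -156.3] [29.8 29.4] long 73.5
px [272. 101.] w [ 590.7 -157.7] [ 56.1 119.4] long 163.4
```

View pics/w12.png

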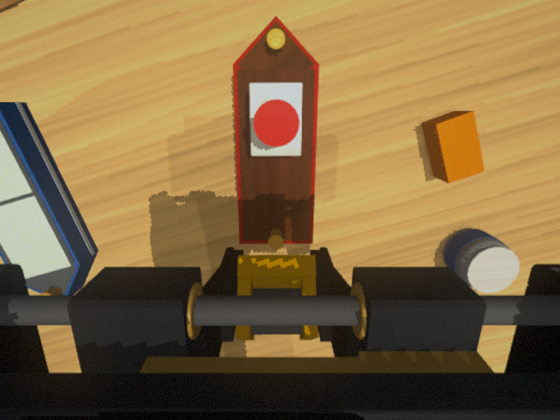

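Wheelhouse roof (275,119) and funnel (276,122) are still in place, at (585.8,-156.2) and (585.3,-156.3). Now checking the held winch for tilt.

```bash

python3 -c "
from m import *
c=snap('side','s12.png'); p=proj(c,[.517,-.136,.227])[0]; print(p)
x,y=p.astype(int)
a=cv2.imread('pics/s12.png')[y-30:y+30,x-40:x+40]
w=cv2.imread('pics/w12.png')[235:355,200:360]
cv2.imwrite('pics/c12.png',np.hstack([cv2.resize(a,(400,300),interpolation=3),cv2.resize(w,(400,300),interpolation=3)]))
"
```

```text
[319.32237572 211.86151681]
```

View pics/c12.png

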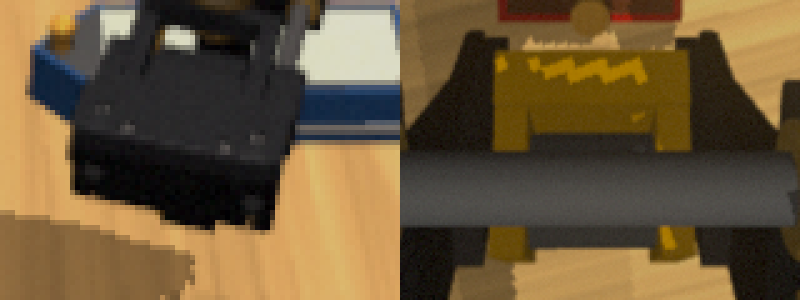

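Side view hides the winch behind the gripper body (near crop (190,170)). The wrist crop shows the base front edge at image row ~255, base step at ~277 and cheek tops ending at row ~339. I'll compare those with the expected rows.

```bash

python3 -c "
from m import *
c=snap('wrist'); s=r.read_state(); R=Ro.from_quat(s['eef_rot']); 
def pts(dz,pit):
    q=[[20,-18,18],[20,18,18],[20,-18,-18+24],[17,-18,-18],[17,18,-18],[-17,-18,-18],[-17,18,-18]]
    q=np.array(q)/1e3
    q=Ro.from_euler('y',pit,degrees=True).apply(q)+[0,0,G+.005+dz]
    return proj(c,s['ee_pos']+R.apply(q))
for dz,p in((0,0),(-.01,0),(-.02,0),(-.01,20),(-.01,-20)): print(dz,p,np.round(pts(dz,p)).astype(int).tolist())
"
```

```text
0 0 [[242, 228], [309, 228], [240, 236], [234, 263], [317, 263], [237, 329], [314, 329]]
-0.01 0 [[240, 234], [311, 234], [237, 244], [231, 274], [320, 274], [234, 344], [317, 344]]
-0.02 0 [[238, 242], [313, 242], [235, 253], [228, 287], [323, 287], [231, 360], [319, 360]]
-0.01 20 [[238, 231], [313, 231], [236, 248], [230, 296], [320, 296], [237, 343], [314, 343]]
-0.01 -20 [[242, 243], [309, 243], [239, 245], [233, 255], [318, 255], [232, 337], [319, 337]]
```

The rows don't match an upright winch: the front edge sits 13–27 px too low, so it tipped nose-up in the grip. I'll set it down on the bench to level it, then regrasp.

```bash

python3 -m inch '[[0.7,0.7,0,0,0,0],[0.7,0.7,0,0,0,0],[0.7,0.7,0,0,0,0],[0.7,0.7,0,0,0,0],[0.7,0.7,0,0,0,0]]'
python3 -m inch '[[0,0,0,0,0,0],[0,0,0,0,0,0],[0,0,0,0,0,0],[0,0,0,0,0,0],[0,0,0,0,0,0]]'
python3 -c "
from h import *
plan(.6128,-.3205,.035,-16.5)"
```

```text
time: 30.22
ee_pos: [0.6121, -0.3114, 0.3911]
eef_rot: [0.99, -0.143, 0.001, 0.0]
ft_force: [-0.7, -0.7, -0.8]
width: 0.0357
grip_force: 12.0
time: 30.63
ee_pos: [0.6114, -0.3086, 0.3919]
eef_rot: [0.99, -0.143, 0.001, 0.0]
ft_force: [0.3, -0.2, -0.0]
width: 0.0362
grip_force: 12.0
g [ 0.6117 -0.3086  0.2279] th -16.43 turn [-0.001 -0.017  0.01 ] shift [0.119 0.276 4.822] t 30.63 width 0.0362 F [ 0.3 -0.2 -0. ]
```

```bash

python3 -m inch '[[0,0,0.9,0,0,0],[0,0,1,0,0,0],[0,0,1,0,0,0],[0,0,1,0,0,0],[0,0,0.6,0,0,0]]'
python3 -m inch '[[0,0,0,0,0,0],[0,0,0,0,0,0],[0,0,0.1,0,0,0],[0,0,0.1,0,0,0],[0,0,0,0,0,0]]' - 4
python3 -m inch '[[0,0,0.1,0,0,0],[0,0,0.1,0,0,0],[0,0,0.1,0,0,0],[0,0,0,0,0,0],[0,0,0,0,0,0]]' 
python3 -c "
from h import *
plan(.6128,-.3205,.023,-16.5)"
```

```text
time: 31.05
ee_pos: [0.6103, -0.3083, 0.2074]
eef_rot: [0.99, -0.143, -0.001, -0.0]
ft_force: [0.4, -0.1, -0.9]
width: 0.0358
grip_force: 12.0
time: 31.47
ee_pos: [0.6119, -0.3101, 0.2045]
eef_rot: [0.99, -0.144, 0.002, 0.001]
ft_force: [-0.8, 0.8, -0.5]
width: 0.0361
grip_force: 4.0
time: 31.88
ee_pos: [0.6115, -0.31, 0.1909]
eef_rot: [0.99, -0.144, 0.0, 0.0]
ft_force: [-0.7, 1.2, -1.4]
width: 0.0363
grip_force: 4.0
g [ 0.6116 -0.3101  0.0269] th -16.53 turn [ 0.003 -0.006 -0.004] shift [0.106 0.243 0.097] t 31.88 width 0.0363 F [-0.7  1.2 -1.4]
```

```bash

python3 -m inch '[[0,0,0.07,0,0,0],[0,0,0.06,0,0,0],[0,0,0,0,0,0],[0,0,0,0,0,0],[0,0,0,0,0,0]]' 
python3 -m inch '[[0,0,0,0,0,0],[0,0,0,0,0,0],[0,0,0,0,0,0],[0,0,0,0,0,0],[0,0,0,0,0,0]]' 0.2
python3 -m inch '[[0,0,-1,0,0,0],[0,0,-1,0,0,0],[0,0,-1,0,0,0],[0,0,-1,0,0,0],[0,0,-1,0,0,0]]'
python3 -m inch '[[0,0,0,0,0,0],[0,0,0,0,0,0],[0,0,0,0,0,0],[0,0,0,0,0,0],[0,0,0,0,0,0]]' >/dev/null
python3 -c "
from m import *
c=snap('wrist','w13.png'); plan(.6128,-.3205,.023,-16.5)
hsv=cv2.cvtColor(c['pixels'],cv2.COLOR_RGB2HSV)
k=np.array(c['pixels']); sub=hsv[130:235,220:340]
m=cv2.inRange(sub,(18,170,60),(33,255,255)); print(cv2.boundingRect(m))
for r_ in range(0,105,3): 
    if m[r_].any(): print(130+r_,''.join('#' if v else '.' for v in m[r_,::2]))
rects(c,(18,170,60),(33,255,255),.036,amin=60)
"
```

```text
time: 32.3
ee_pos: [0.6118, -0.3101, 0.1863]
eef_rot: [0.99, -0.144, 0.001, 0.0]
ft_force: [1.6, -0.3, 3.0]
width: 0.0362
grip_force: 4.0
time: 32.72
ee_pos: [0.6114, -0.31, 0.1856]
eef_rot: [0.99, -0.144, 0.0, 0.0]
ft_force: [0.2, -0.1, -0.1]
width: 0.0515
grip_force: 0.0
time: 33.13
ee_pos: [0.6109, -0.3097, 0.388]
eef_rot: [0.99, -0.144, 0.001, 0.0]
ft_force: [1.5, -0.8, -0.2]
width: 0.052
grip_force: 0.0
g [ 0.611  -0.3097  0.2203] th -16.52 turn [ 0.002  0.012 -0.003] shift [0.114 0.247 4.933] t 33.6 width 0.0523 F [ 0.5  0.4 -0.6]
(38, 25, 37, 41)
157 ....................#################.......................
160 ....................#################.......................
163 ...................###################......................
166 ....................###...........####......................
169 ....................###...........####......................
172 ....................###............###......................
175 ....................###............###......................
178 ....................###............###......................
181 ....................###............###......................
184 ....................###...........####......................
187 ....................##################......................
190 ....................##################......................
193 ....................###...........####......................
px [134. 194.] w [ 648.4 -167.2] [16.  22.2] long 116.0
px [275. 181.] w [ 625.9 -314.4] [35.9 41.5] long 164.4
```

The winch pattern now matches an upright one, with base front row 155, drum 165–186 and cheek ends at 195. Measuring its centre.

```bash

python3 -c "
from m import *
c=snap('wrist')
P=ray(c,[[258.5,162.5],[294.5,162.5],[294.5,196],[258.5,196]],.036); m=P.mean(0); print(m, np.linalg.norm(P[0]-P[1]),np.linalg.norm(P[1]-P[2]))
B=ray(c,[[260,155],[293,155]],.003); 
u=np.array([np.cos(np.radians(-16)),np.sin(np.radians(-16))]); print('base front along', (B.mean(0)-m)[:2]@u)
plan(m[0],m[1],.023,-16)
"
```

```text
[ 0.62181853 -0.31360736  0.036     ] 0.03592137218935193 0.034584935567100794
base front along 0.020125586208871428
g [ 0.6111 -0.3098  0.2206] th -16.53 turn [ 0.002  0.008 -0.077] shift [0.28  0.019 4.941] t 33.65 width 0.0522 F [-0.3 -0.5  0.6]
```

```bash

python3 -m inch '[[0.28,0.02,0.5,0,0,-0.07],[0,0,1,0,0,0],[0,0,1,0,0,0],[0,0,1,0,0,0],[0,0,0.6,0,0,0]]'
python3 -m inch '[[0,0,0.4,0,0,0],[0,0,0.3,0,0,0],[0,0,0.14,0,0,0],[0,0,0,0,0,0],[0,0,0,0,0,0]]'
python3 -c "
from h import *
plan(.6218,-.3136,.023,-16)"
python3 -m inch '[[0,0,0,0,0,0],[0,0,0,0,0,0],[0,0,0,0,0,0],[0,0,0,0,0,0],[0,0,0,0,0,0]]' -0.6 15
python3 -m inch '[[0,0,0,0,0,0],[0,0,0,0,0,0],[0,0,-0.5,0,0,0],[0,0,-1,0,0,0],[0,0,-1,0,0,0]]'
python3 -m inch '[[0,0,-1,0,0,0],[0,0,-1,0,0,0],[0,0,0,0,0,0],[0,0,0,0,0,0.07],[0,0,0,0,0,0]]'
python3 -c "
from h import *
plan(.5174,-.1361,.063,-16.5)"
```

```text
time: 34.07
ee_pos: [0.6206, -0.3132, 0.2166]
eef_rot: [0.99, -0.14, -0.002, -0.0]
ft_force: [0.3, -0.2, -0.9]
width: 0.0522
grip_force: 0.0
time: 34.48
ee_pos: [0.6224, -0.3142, 0.1892]
eef_rot: [0.99, -0.14, 0.001, 0.0]
ft_force: [0.1, 0.5, 0.7]
width: 0.0524
grip_force: 0.0
g [ 0.6227 -0.3144  0.0252] th -16.05 turn [ 0.006 -0.019 -0.007] shift [-0.018 -0.01   0.056] t 34.48 width 0.0524 F [0.1 0.5 0.7]
time: 34.9
ee_pos: [0.6223, -0.3141, 0.1893]
eef_rot: [0.99, -0.14, 0.001, 0.0]
ft_force: [-1.3, -0.0, 4.0]
width: 0.0358
grip_force: 15.0
time: 35.32
ee_pos: [0.6213, -0.3135, 0.2877]
eef_rot: [0.99, -0.14, -0.001, -0.0]
ft_force: [2.0, -1.2, 0.8]
width: 0.0359
grip_force: 15.0
time: 35.73
ee_pos: [0.6217, -0.3137, 0.3677]
eef_rot: [0.99, -0.144, 0.0, 0.0]
ft_force: [1.1, 0.1, -0.9]
width: 0.0362
grip_force: 15.0
g [ 0.6218 -0.3138  0.2037] th -16.57 turn [ 0.003 -0.003 -0.01 ] shift [-3.761 -3.517  3.517] t 35.73 width 0.0362 F [ 1.1  0.1 -0.9]
```

```bash

python3 -m inch '[[-0.75,-0.7,0,0,0,0],[-0.75,-0.7,0,0,0,0],[-0.75,-0.7,0,0,0,0],[-0.75,-0.7,0,0,0,0],[-0.75,-0.7,0,0,0,0]]'
python3 -m inch '[[0,0,0,0,0,0],[0,0,0,0,0,0],[0,0,0,0,0,0],[0,0,0,0,0,0],[0,0,0,0,0,0]]'
python3 -c "
from h import *
plan(.5174,-.1361,.066,-16.5)"
```

```text
time: 36.15
ee_pos: [0.5162, -0.1352, 0.366]
eef_rot: [0.99, -0.144, -0.001, 0.0]
ft_force: [1.6, 1.1, -0.3]
width: 0.0358
grip_force: 15.0
time: 36.57
ee_pos: [0.5181, -0.1381, 0.3675]
eef_rot: [0.989, -0.145, 0.0, 0.0]
ft_force: [0.7, 0.3, -1.0]
width: 0.0362
grip_force: 15.0
g [ 0.5181 -0.1383  0.2035] th -16.63 turn [ 0.008 -0.002 -0.018] shift [-0.032 -0.043  3.437] t 36.57 width 0.0362 F [ 0.7  0.3 -1. ]
```

```bash

python3 -m inch '[[-0.03,-0.04,0.5,0,0,0],[0,0,0.8,0,0,0],[0,0,0.8,0,0,0],[0,0,0.6,0,0,0],[0,0,0.3,0,0,0]]'
python3 -m inch '[[0,0,0,0,0,0],[0,0,0,0,0,0],[0,0,0,0,0,0],[0,0,0,0,0,0],[0,0,0,0,0,0]]'
python3 -c "
from h import *
plan(.5174,-.1361,.065,-16.5)"
```

```text
time: 36.98
ee_pos: [0.5164, -0.1358, 0.2446]
eef_rot: [0.99, -0.144, -0.002, 0.0]
ft_force: [-0.5, 0.6, 0.3]
width: 0.0359
grip_force: 15.0
time: 37.4
ee_pos: [0.5178, -0.1353, 0.2495]
eef_rot: [0.99, -0.144, 0.002, 0.0]
ft_force: [-0.3, -0.3, -0.7]
width: 0.0357
grip_force: 15.0
g [ 0.5184 -0.1355  0.0855] th -16.53 turn [ 0.001 -0.029 -0.004] shift [-0.005  0.022  0.513] t 37.4 width 0.0357 F [-0.3 -0.3 -0.7]
```

```bash

python3 -m inch '[[0,0,0.15,0,0,0],[0,0,0.15,0,0,0],[0,0.02,0.1,0,0,0],[0,0,0.08,0,0,0],[0,0,0.03,0,0,0]]'
python3 -m inch '[[0,0,0,0,0,0],[0,0,0,0,0,0],[0,0,0,0,0,0],[0,0,0,0,0,0],[0,0,0,0,0,0]]'
python3 -m inch '[[0,0,0,0,0,0],[0,0,0,0,0,0],[0,0,0,0,0,0],[0,0,0,0,0,0],[0,0,0,0,0,0]]' 0.2
python3 -m inch '[[0,0,-0.5,0,0,0],[0,0,-1,0,0,0],[0,0,-1,0,0,0],[0,0,-1,0,0,0],[-0.5,0,-0.5,0,0,0]]'
python3 -m inch '[[0,0,0,0,0,0],[0,0,0,0,0,0],[0,0,0,0,0,0],[0,0,0,0,0,0],[0,0,0,0,0,0]]' >/dev/null
cat > tug.py <<'E'
from m import *
c=snap('wrist'); plan(.506,-.3265,.023,3.4)
print('wh');rects(c,(0,0,110),(180,70,255),.085)
print('fun');rects(c,(0,190,120),(6,255,255),.135)
print('yel');rects(c,(18,150,50),(33,255,255),.076)
hsv=cv2.cvtColor(c['pixels'],cv2.COLOR_RGB2HSV); p=proj(c,[.5174,-.1361,.076])[0].astype(int); print('expect',p)
x,y=p; m=cv2.inRange(hsv[y-35:y+50,x-35:x+35],(18,150,50),(33,255,255))
for r_ in range(0,len(m),2):
    if m[r_].any(): print(y-35+r_,x-35,''.join('#' if v else '.' for v in m[r_]))
E
python3 tug.py
```

```text
time: 37.82
ee_pos: [0.5171, -0.1361, 0.2282]
eef_rot: [0.99, -0.144, 0.0, 0.0]
ft_force: [-8.6, 1.2, 21.1]
width: 0.0361
grip_force: 15.0
time: 38.23
ee_pos: [0.517, -0.1361, 0.2282]
eef_rot: [0.99, -0.144, 0.0, 0.0]
ft_force: [-4.3, 0.1, 10.8]
width: 0.0359
grip_force: 15.0
time: 38.65
ee_pos: [0.5171, -0.136, 0.2275]
eef_rot: [0.99, -0.144, 0.0, 0.0]
ft_force: [0.6, 0.4, -0.2]
width: 0.0513
grip_force: 0.0
time: 39.07
ee_pos: [0.4996, -0.1307, 0.3925]
eef_rot: [0.99, -0.144, 0.004, 0.0]
ft_force: [0.1, -0.1, 1.2]
width: 0.0523
grip_force: 0.0
g [ 0.4977 -0.1302  0.2224] th -16.53 turn [ 0.005  0.009 -2.898] shift [-0.088  4.912  4.986] t 39.53 width 0.0521 F [ 0.4 -0.1 -0.2]
wh
px [503. 243.] w [ 398.  -318.7] [49.1 35.3] long 73.4
px [ 35. 224.] w [546.6  96.8] [54.4 73.5] long 179.3
px [ 12. 156.] w [601.3  72.8] [20.2 47. ] long 149.3
px [282.  80.] w [ 586.  -156.3] [43.9 59.1] long 163.6
fun
px [273.  92.] w [ 585.5 -156.4] [29.4 29.9] long 117.5
px [309.  70.] w [ 571.6 -177.6] [ 19.  124.5] long 173.2
px [240.  90.] w [ 583.9 -130. ] [ 19.  128.2] long 153.8
yel
px [276. 22
[... 1922 characters left out ...]
...............#######.........................########.............
213 240 .................................######...............................
215 240 ..............................#.###.####.#............................
217 240 ...............................#####.#####............................
219 240 ........#....................##############...........................
221 240 ............................################..........................
223 240 ............................###############...........................
225 240 .............................#############............................
227 240 .............................###############..........................
```

Tug is good: wheelhouse (586.0,-156.3), funnel (585.5,-156.4), and the winch centred at pixel ~(276,179) against (275,178) expected, square and upright. Next, the orange container.

```bash

python3 -m inch '[[0,0,0,0,0,-1],[0,0,0,0,0,-1],[0,0,0,0,0,-0.9],[0,0.98,0,0,0,0],[0,0.98,0,0,0,0]]' 0.4
python3 -m inch '[[0,0.98,0,0,0,0],[0,0.98,0,0,0,0],[0,0.98,0,0,0,0],[0,0,0,0,0,0],[0,0,0,0,0,0]]'
python3 -m inch '[[0,0,0,0,0,0],[0,0,0,0,0,0],[0,0,0,0,0,0],[0,0,0,0,0,0],[0,0,0,0,0,0]]' >/dev/null
python3 -c "
from m import *
c=snap('wrist'); plan(.506,-.3268,.023,3.4)
rects(c,(8,200,110),(17,255,255),.036); rects(c,(5,150,40),(19,255,255),.036,amin=300)
hsv=cv2.cvtColor(c['pixels'],cv2.COLOR_RGB2HSV); x,y=proj(c,[.506,-.3268,.036])[0].astype(int)
for v in range(y-50,y+50,4): print(v,x-40,hsv[v,x-40:x+44:4,2])
"
```

```text
time: 39.95
ee_pos: [0.5031, -0.2075, 0.3873]
eef_rot: [0.999, 0.033, 0.0, 0.0]
ft_force: [1.0, -0.2, 0.6]
width: 0.0602
grip_force: 0.0
time: 40.37
ee_pos: [0.5088, -0.3283, 0.3865]
eef_rot: [1.0, 0.028, -0.001, 0.0]
ft_force: [0.4, 1.0, 0.2]
width: 0.0609
grip_force: 0.0
g [ 0.5098 -0.3253  0.2241] th 3.47 turn [ 0.007 -0.011  0.01 ] shift [-0.093  0.034  5.027] t 40.83 width 0.061 F [-0.9  0.4  0.2]
px [281. 192.] w [ 506.  -326.9] [62.1 38. ] long 3.5
px [275. 186.] w [ 507.9 -326.8] [70.4 42.6] long 3.5
px [529. 173.] w [ 543.  -576.6] [34.2 76.7] long 98.5
px [111. 109.] w [ 558.  -153.1] [ 94.  232.2] long 163.4
143 237 [171 170 167 170 169 173 169 171 168 172 169 168 165 166 163 166 161 163
 157 159 160]
147 237 [174 175 176 179 174 177 175 177 175 174 174 174 176 173 173 172 169 170
 168 171 167]
151 237 [169 169 172 173 174 175 176 174 178 179 182 180 183 181 183 183 181 183
 184 183 182]
155 237 [176 174 174 172 171 169 169 172 176 173 176 179 179 179 179 179 176 180
 177 178 177]
159 237 [180 177 176 177 180 178 156 125 129 130 127 129 128 128 132 182 181 181
 184 183 184
[... 1201 characters left out ...]
0 150 152 131 191 188
 190 192 190]
215 237 [114 186 186 188 128 130 149 149 150 151 150 149 149 150 150 133 189 189
 188 190 191]
219 237 [113 183 182 191 129 131 148 149 149 150 150 150 151 149 150 129 190 187
 191 192 189]
223 237 [112 162 169 167 122 128 139 146 141 142 133 130 133 133 133 123 191 192
 191 189 191]
227 237 [112 125 120 121 121 126 130 130 128 130 124 125 125 129 130 119 186 186
 186 178 176]
231 237 [118 117 119 117 123 121 120 117 121 121 120 119 120 121 121 121 184 187
 185 184 186]
235 237 [189 186 186 188 121 123 124 121 120 121 123 125 125 126 125 124 191 190
 192 193 191]
239 237 [187 189 188 187 189 190 189 189 190 186 190 189 188 190 190 190 190 193
 189 188 191]
```

```bash

python3 -m inch '[[-0.09,0.03,0.5,0,0,0],[0,0,1,0,0,0],[0,0,1,0,0,0],[0,0,1,0,0,0],[0,0,0.6,0,0,0]]'
python3 -m inch '[[0,0,0.5,0,0,0],[0,0,0.3,0,0,0],[0,0,0.08,0,0,0],[0,0,0,0,0,0],[0,0,0,0,0,0]]'
python3 -c "
from h import *
plan(.5061,-.3268,.024,3.4)"
python3 -m inch '[[0,0,0,0,0,0],[0,0,0,0,0,0],[0,0,0,0,0,0],[0,0,0,0,0,0],[0,0,0,0,0,0]]' -0.5 15
python3 -m inch '[[0,0,0,0,0,0],[0,0,0,0,0,0],[0,0,-0.5,0,0,0],[0,0,-1,0,0,0],[0,0,-1,0,0,0]]'
python3 -m inch '[[0,0,-1,0,0,0],[0,0,-1,0,0,0],[0,0,-1,0,0,0],[0,0,0,0,0,0.54],[0,0,0,0,0,0]]'
python3 -c "
from h import *
plan(.542,.1371,.064,-0.3)"
```

```text
time: 41.25
ee_pos: [0.505, -0.3263, 0.2199]
eef_rot: [1.0, 0.03, -0.001, -0.001]
ft_force: [-1.3, 0.1, -0.4]
width: 0.0613
grip_force: 0.0
time: 41.67
ee_pos: [0.5067, -0.3276, 0.19]
eef_rot: [1.0, 0.03, 0.001, 0.001]
ft_force: [-0.1, -0.7, 0.2]
width: 0.0612
grip_force: 0.0
g [ 0.5071 -0.3279  0.026 ] th 3.42 turn [ 0.015 -0.021  0.003] shift [-0.013 -0.022  0.049] t 41.67 width 0.0612 F [-0.1 -0.7  0.2]
time: 42.08
ee_pos: [0.5063, -0.3274, 0.1891]
eef_rot: [1.0, 0.03, 0.001, 0.001]
ft_force: [-0.4, 0.7, 4.2]
width: 0.0381
grip_force: 15.0
time: 42.5
ee_pos: [0.5053, -0.3269, 0.2883]
eef_rot: [1.0, 0.03, -0.001, -0.0]
ft_force: [0.6, 0.1, -0.1]
width: 0.0379
grip_force: 15.0
time: 42.92
ee_pos: [0.5061, -0.3275, 0.4112]
eef_rot: [1.0, -0.004, 0.003, 0.001]
ft_force: [0.5, -0.1, -1.6]
width: 0.0377
grip_force: 15.0
g [ 0.5069 -0.328   0.2472] th -0.48 turn [ 0.023 -0.043 -0.026] shift [  0.837 -11.619   4.581] t 42.92 width 0.0377 F [ 0.5 -0.1 -1.6]
```

```bash

python3 -m inch '[[0.07,-0.97,0,0,0,0],[0.07,-0.97,0,0,0,0],[0.07,-0.97,0,0,0,0],[0.07,-0.97,0,0,0,0],[0.07,-0.97,0,0,0,0]]'
python3 -m inch '[[0.07,-0.97,0,0,0,0],[0.07,-0.97,0,0,0,0],[0.07,-0.97,0,0,0,0],[0.07,-0.97,0,0,0,0],[0.07,-0.97,0,0,0,0]]'
python3 -m inch '[[0.07,-0.97,0,0,0,0],[0.07,-0.95,0,0,0,0],[0,0,0,0,0,0],[0,0,0,0,0,0],[0,0,0,0,0,0]]'
python3 -m inch '[[0,0,0,0,0,0],[0,0,0,0,0,0],[0,0,0,0,0,0],[0,0,0,0,0,0],[0,0,0,0,0,0]]' >/dev/null
python3 -c "
from h import *
plan(.542,.1371,.065,-0.3)"
```

```text
time: 43.33
ee_pos: [0.5203, -0.1313, 0.4068]
eef_rot: [1.0, -0.002, -0.001, 0.0]
ft_force: [1.2, -0.1, -0.8]
width: 0.0381
grip_force: 15.0
time: 43.75
ee_pos: [0.5353, 0.0625, 0.4067]
eef_rot: [1.0, -0.002, -0.001, 0.001]
ft_force: [0.2, -0.1, -0.5]
width: 0.0379
grip_force: 15.0
time: 44.17
ee_pos: [0.5418, 0.137, 0.4068]
eef_rot: [1.0, -0.002, -0.001, 0.001]
ft_force: [-0.2, -1.6, -0.4]
width: 0.0378
grip_force: 15.0
g [0.5421 0.1368 0.2444] th -0.34 turn [ 0.007 -0.009 -0.005] shift [ 1.000e-03 -4.000e-03  4.485e+00] t 44.58 width 0.0379 F [-0.5 -0.2  0.5]
```

```bash

python3 -m inch '[[0,0,0.8,0,0,0],[0,0,0.9,0,0,0],[0,0,0.9,0,0,0],[0,0,0.8,0,0,0],[0,0,0.5,0,0,0]]'
python3 -m inch '[[0,0,0.1,0,0,0],[0,0,0,0,0,0],[0,0,0,0,0,0],[0,0,0,0,0,0],[0,0,0,0,0,0]]'
python3 -c "
from h import *
plan(.542,.1371,.0655,-0.3)"
python3 -m inch '[[0,0,0.15,0,0,0],[0,0,0.12,0,0,0],[0,0,0.1,0,0,0],[0,0,0.05,0,0,0],[0,0,0,0,0,0]]'
python3 -c "
from h import *
plan(.542,.1371,.0655,-0.3)"
```

```text
time: 45.0
ee_pos: [0.541, 0.1368, 0.249]
eef_rot: [1.0, -0.003, -0.001, 0.001]
ft_force: [-0.9, 0.2, -0.6]
width: 0.0377
grip_force: 15.0
time: 45.42
ee_pos: [0.5427, 0.1375, 0.2501]
eef_rot: [1.0, -0.003, 0.002, -0.0]
ft_force: [-0.0, 1.0, -0.3]
width: 0.0377
grip_force: 15.0
g [0.5434 0.1375 0.0861] th -0.3 turn [-0.001 -0.032 -0.001] shift [-0.018  0.01   0.516] t 45.42 width 0.0377 F [-0.   1.  -0.3]
time: 45.83
ee_pos: [0.5419, 0.1372, 0.2308]
eef_rot: [1.0, -0.003, -0.0, 0.001]
ft_force: [-0.4, -0.4, -0.5]
width: 0.0374
grip_force: 15.0
g [0.5418 0.137  0.0668] th -0.3 turn [0.01  0.001 0.   ] shift [0.004 0.003 0.032] t 45.83 width 0.0374 F [-0.4 -0.4 -0.5]
```

```bash

python3 -m inch '[[0,0,0.03,0,0,0],[0,0,0,0,0,0],[0,0,0,0,0,0],[0,0,0,0,0,0],[0,0,0,0,0,0]]'
python3 -m inch '[[0,0,0,0,0,0],[0,0,0,0,0,0],[0,0,0,0,0,0],[0,0,0,0,0,0],[0,0,0,0,0,0]]' 0.3
python3 -m inch '[[0,0,-0.5,0,0,0],[0,0,-1,0,0,0],[0,0,-1,0,0,0],[0,0,-1,0,0,0],[0,0,-1,0,0,0]]'
python3 -m inch '[[0,0,0,0,0,0],[0,0,0,0,0,0],[0,0,0,0,0,0],[0,0,0,0,0,0],[0,0,0,0,0,0]]' >/dev/null
python3 -c "
from m import *
c=snap('wrist','w14.png'); plan(.378,.322,.24,-19)
rects(c,(8,200,110),(17,255,255),.076); print('bay');rects(c,(0,0,110),(180,70,255),.04)
"
```

```text
time: 46.25
ee_pos: [0.5422, 0.1373, 0.2305]
eef_rot: [1.0, -0.003, 0.001, 0.0]
ft_force: [-0.6, -0.3, -0.7]
width: 0.038
grip_force: 15.0
time: 46.67
ee_pos: [0.5421, 0.1373, 0.2304]
eef_rot: [1.0, -0.003, 0.001, 0.0]
ft_force: [-0.5, 0.4, 0.2]
width: 0.0555
grip_force: 0.0
time: 47.08
ee_pos: [0.5415, 0.1373, 0.4124]
eef_rot: [1.0, -0.003, 0.001, 0.0]
ft_force: [1.5, 0.6, 0.0]
width: 0.0566
grip_force: 0.0
g [0.5416 0.1371 0.245 ] th -0.3 turn [0.014 0.008 2.72 ] shift [-5.374 -3.032  0.125] t 47.55 width 0.0567 F [-0.2  1.1  0.1]
px [272. 195.] w [541.9 137. ] [36.8 62.6] long 179.7
px [ 46. 109.] w [620.9 345.4] [25.  25.4] long 167.2
bay
px [274. 189.] w [542.  137.5] [63.  84.2] long 179.7
px [ 80. 112.] w [621.3 333. ] [49.9 47.1] long 3.8
px [277. 107.] w [630.  136.9] [63.2 83.6] long 179.7
```

Orange is centred in the front bay at (541.9,137.0) against (542.0,137.3). For the green one the wrist must come round by the other half-turn, to about 161°.

```bash

for i in 1; do :; done
python3 -m inch '[[0,0,0,0,0,-1],[0,0,0,0,0,-1],[0,0,0,0,0,-1],[0,0,0,0,0,-1],[0,0,0,0,0,-1]]' >/dev/null
python3 -m inch '[[0,0,0,0,0,-1],[0,0,0,0,0,-1],[0,0,0,0,0,-1],[0,0,0,0,0,-1],[0,0,0,0,0,-1]]' >/dev/null
python3 -m inch '[[0,0,0,0,0,-1],[0,0,0,0,0,-1],[0,0,0,0,0,-1],[0,0,0,0,0,-1],[0,0,0,0,0,-1]]' >/dev/null
python3 -m inch '[[0,0,0,0,0,-1],[0,0,0,0,0,-1],[0,0,0,0,0,-1],[0,0,0,0,0,-1],[0,0,0,0,0,-1]]' >/dev/null
python3 -m inch '[[0,0,0,0,0,-1],[0,0,0,0,0,-1],[0,0,0,0,0,-1],[0,0,0,0,0,-0.45],[0,0,0,0,0,0]]'
python3 -c "
from h import *
plan(.378,.322,.24,161)"
```

```text
time: 49.63
ee_pos: [0.5419, 0.1373, 0.4095]
eef_rot: [0.164, 0.986, -0.0, -0.0]
ft_force: [0.1, 0.1, -0.4]
width: 0.0567
grip_force: 0.0
g [0.5419 0.1372 0.2455] th 161.08 turn [-0.008 -0.     0.012] shift [5.378 3.031 0.138] t 49.63 width 0.0567 F [ 0.1  0.1 -0.4]
```

```bash

python3 -m inch '[[0.9,0.5,0,0,0,0],[0.9,0.5,0,0,0,0],[0.9,0.5,0,0,0,0],[0.9,0.5,0,0,0,0],[0.9,0.5,0,0,0,0]]' 0.4
python3 -m inch '[[0.88,0.53,0,0,0,0],[0,0,0,0,0,0],[0,0,0,0,0,0],[0,0,0,0,0,0],[0,0,0,0,0,0]]'
python3 -m inch '[[0,0,0,0,0,0],[0,0,0,0,0,0],[0,0,0,0,0,0],[0,0,0,0,0,0],[0,0,0,0,0,0]]' >/dev/null
python3 -c "
from m import *
c=snap('wrist','w15.png'); plan(.378,.322,.024,161)
h=cv2.cvtColor(c['pixels'],cv2.COLOR_RGB2HSV); x,y=proj(c,[.378,.322,.036])[0].astype(int); print(x,y)
for v in range(y-50,y+54,5): print(v,h[v,x-40:x+44:5,2])
for t in (60,90,105,120): print(t);rects(c,(50,100,t),(85,255,255),.036)
"
```

```text
time: 50.05
ee_pos: [0.4029, 0.2918, 0.4097]
eef_rot: [0.167, 0.986, -0.0, 0.0]
ft_force: [2.0, 0.7, -0.3]
width: 0.0609
grip_force: 0.0
time: 50.47
ee_pos: [0.3791, 0.3212, 0.4097]
eef_rot: [0.167, 0.986, -0.001, 0.0]
ft_force: [-0.3, 0.6, -0.1]
width: 0.061
grip_force: 0.0
g [0.3784 0.322  0.246 ] th 160.91 turn [-0.003  0.01  -0.013] shift [ 4.000e-03 -6.000e-03  5.551e+00] t 50.93 width 0.0611 F [-0.1  0.6  0.9]
276 186
136 [171 132 106 109 112 122 124 126 120 121 120 123 123 121 126 115 110]
141 [167 166 117 115 113 109 110 107 108 124 123 124 120 115 112 114 113]
146 [188 183 112 109 109 111 114 110 111 107 107 114 113 108 109 109 118]
151 [181 178 113 113 114 110 110 103 101 104 100  94  95 112 112 116 117]
156 [186 174 116 112 108 105  59  60  58  60  60  62  95 102 105 106 111]
161 [183 174 107 112 101  89  84  84  83  86  83  84  85 138 133 127 133]
166 [173 171 125 128 158 149  85  85  81  84  83  88  86 166 175 177 170]
171 [160 153 163 173 174 161  84  84  82  88  81  87  82 171 164 159 161]
176 [165 175 172 178 179 157  87  82  85  82 102 142 132 165 161 154 162]
181 [1
[... 837 characters left out ...]
187 189 182 178 188 187 188 191 186 165 123]
60
px [278. 173.] w [378.7 324.9] [36.7 65.2] long 161.9
px [402. 151.] w [385.8 459.3] [85.7 50.4] long 59.4
px [257.  73.] w [263.3 340.7] [85.  50.8] long 42.7
90
px [276. 185.] w [386.4 322.4] [36.7 48.9] long 161.9
px [401. 153.] w [386.3 460. ] [84.  50.3] long 59.6
px [257.  73.] w [263.3 340.6] [84.4 50.6] long 42.8
105
px [276. 184.] w [387.  322.2] [36.7 47.8] long 161.9
px [427. 156.] w [399.1 481.8] [33.6 50.5] long 150.4
px [236.  88.] w [270.1 317.6] [63.2  7.4] long 42.3
120
px [279. 184.] w [387.  322.3] [36.5 47.8] long 161.9
px [427. 157.] w [399.7 482. ] [32.6 49.7] long 150.2
px [238.  90.] w [270.4 317.3] [63.2  6.3] long 43.6
```

```bash

python3 -m inch '[[0,0,0,0,0,-0.14],[0,0,0,0,0,0],[0,0,0,0,0,0],[0,0,0,0,0,0],[0,0,0,0,0,0]]' >/dev/null
python3 -c "
from m import *
plan(.3795,.3246,.025,161.9)"
```

```text
g [0.3783 0.3221 0.246 ] th 161.89 turn [-0.004  0.01  -0.002] shift [-0.014  0.066  5.525] t 51.35 width 0.0609 F [ 0.1 -0.4 -1.2]
```

```bash

python3 -m inch '[[-0.01,0.07,0.8,0,0,0],[0,0,1,0,0,0],[0,0,1,0,0,0],[0,0,1,0,0,0],[0,0,0.7,0,0,0]]'
python3 -m inch '[[0,0,0.5,0,0,0],[0,0,0.4,0,0,0],[0,0,0.1,0,0,0],[0,0,0,0,0,0],[0,0,0,0,0,0]]'
python3 -c "
from h import *
plan(.3795,.3246,.025,161.9)"
python3 -m inch '[[0,0,0,0,0,0],[0,0,0,0,0,0],[0,0,0,0,0,0],[0,0,0,0,0,0],[0,0,0,0,0,0]]' -0.5 15
python3 -m inch '[[0,0,0,0,0,0],[0,0,0,0,0,0],[0,0,-0.5,0,0,0],[0,0,-1,0,0,0],[0,0,-1,0,0,0]]'
python3 -m inch '[[0,0,-1,0,0,0],[0,0,-1,0,0,0],[0,0,-1,0,0,0],[0,0,0,0,0,0],[0,0,0,0,0,0]]'
python3 -c "
from h import *
plan(.6298,.1369,.065,179.7)"
```

```text
time: 51.77
ee_pos: [0.3788, 0.3239, 0.2269]
eef_rot: [0.157, 0.988, -0.001, -0.0]
ft_force: [0.3, 0.3, -0.6]
width: 0.061
grip_force: 0.0
time: 52.18
ee_pos: [0.3798, 0.325, 0.1908]
eef_rot: [0.157, 0.988, 0.0, 0.001]
ft_force: [-0.3, 0.5, -0.6]
width: 0.0609
grip_force: 0.0
g [0.3801 0.3249 0.0268] th 161.89 turn [ 0.002  0.012 -0.001] shift [ 0.005 -0.012  0.045] t 52.18 width 0.0609 F [-0.3  0.5 -0.6]
time: 52.6
ee_pos: [0.3798, 0.3247, 0.1905]
eef_rot: [0.157, 0.988, -0.0, 0.001]
ft_force: [0.0, -1.0, 3.4]
width: 0.038
grip_force: 15.0
time: 53.02
ee_pos: [0.3788, 0.3243, 0.2901]
eef_rot: [0.157, 0.988, -0.001, -0.001]
ft_force: [1.2, -0.5, -0.1]
width: 0.0378
grip_force: 15.0
time: 53.43
ee_pos: [0.3795, 0.3252, 0.4122]
eef_rot: [0.157, 0.988, 0.001, 0.002]
ft_force: [0.4, 0.5, -1.5]
width: 0.0381
grip_force: 15.0
g [0.3803 0.3254 0.2482] th 161.89 turn [ 0.018  0.038 -2.59 ] shift [-6.282 -4.675  4.581] t 53.43 width 0.0381 F [ 0.4  0.5 -1.5]
```

```bash

python3 -m inch '[[0,0,0,0,0,-1],[0,0,0,0,0,-1],[0,0,0,0,0,-0.59],[-0.78,-0.58,0,0,0,0],[-0.78,-0.58,0,0,0,0]]'
python3 -m inch '[[-0.78,-0.58,0,0,0,0],[-0.78,-0.58,0,0,0,0],[-0.78,-0.58,0,0,0,0],[-0.78,-0.58,0,0,0,0],[-0.78,-0.58,0,0,0,0]]'
python3 -m inch '[[-0.78,-0.58,0,0,0,0],[0,0,0,0,0,0],[0,0,0,0,0,0],[0,0,0,0,0,0],[0,0,0,0,0,0]]'
python3 -m inch '[[0,0,0,0,0,0],[0,0,0,0,0,0],[0,0,0,0,0,0],[0,0,0,0,0,0],[0,0,0,0,0,0]]' >/dev/null
python3 -c "
from h import *
plan(.6298,.1369,.0668,179.7)"
```

```text
time: 53.85
ee_pos: [0.4407, 0.2788, 0.4089]
eef_rot: [-0.0, 1.0, -0.001, -0.0]
ft_force: [1.2, 0.0, -1.1]
width: 0.038
grip_force: 15.0
time: 54.27
ee_pos: [0.598, 0.1598, 0.4084]
eef_rot: [0.003, 1.0, -0.001, -0.001]
ft_force: [1.1, 2.0, 0.5]
width: 0.0378
grip_force: 15.0
time: 54.68
ee_pos: [0.6273, 0.1391, 0.4096]
eef_rot: [0.002, 1.0, -0.0, -0.0]
ft_force: [0.1, 1.3, -0.0]
width: 0.0376
grip_force: 15.0
g [0.6281 0.1379 0.2466] th 179.71 turn [-0.007  0.01   0.002] shift [-0.049 -0.029  4.494] t 55.1 width 0.0378 F [ 0.3 -0.3 -0.5]
```

```bash

python3 -m inch '[[-0.04,-0.02,0.8,0,0,0],[0,0,0.9,0,0,0],[0,0,0.9,0,0,0],[0,0,0.8,0,0,0],[0,0,0.5,0,0,0]]'
python3 -m inch '[[0,0,0.1,0,0,0],[0,0,0,0,0,0],[0,0,0,0,0,0],[0,0,0,0,0,0],[0,0,0,0,0,0]]'
python3 -c "
from h import *
plan(.6298,.1369,.0668,179.7)"
python3 -m inch '[[0,0,0.15,0,0,0],[0,0,0.12,0,0,0],[0,0,0.1,0,0,0],[0,0,0.05,0,0,0],[0,0,0,0,0,0]]'
python3 -m inch '[[0,0,0,0,0,0],[0,0,0,0,0,0],[0,0,0,0,0,0],[0,0,0,0,0,0],[0,0,0,0,0,0]]'
python3 -c "
from h import *
plan(.6298,.1369,.0668,179.7)"
```

```text
time: 55.52
ee_pos: [0.6287, 0.1366, 0.2507]
eef_rot: [0.003, 1.0, -0.001, -0.001]
ft_force: [-0.3, -0.1, -0.4]
width: 0.0378
grip_force: 15.0
time: 55.93
ee_pos: [0.6303, 0.1372, 0.2524]
eef_rot: [0.003, 1.0, -0.0, 0.002]
ft_force: [0.3, -0.3, -0.9]
width: 0.0377
grip_force: 15.0
g [0.631  0.1372 0.0884] th 179.7 turn [-0.002  0.032 -0.   ] shift [ 0.013 -0.008  0.54 ] t 55.93 width 0.0377 F [ 0.3 -0.3 -0.9]
time: 56.35
ee_pos: [0.6295, 0.1369, 0.2327]
eef_rot: [0.003, 1.0, -0.001, -0.0]
ft_force: [0.2, -0.4, -0.4]
width: 0.0378
grip_force: 15.0
time: 56.77
ee_pos: [0.6298, 0.137, 0.2338]
eef_rot: [0.003, 1.0, -0.0, 0.001]
ft_force: [0.3, -0.1, -0.9]
width: 0.0379
grip_force: 15.0
g [0.6301 0.1369 0.0698] th 179.7 turn [-0.006  0.011  0.   ] shift [ 0.001 -0.003  0.075] t 56.77 width 0.0379 F [ 0.3 -0.1 -0.9]
```

```bash

python3 -m inch '[[0,0,0.04,0,0,0],[0,0,0.03,0,0,0],[0,0,0,0,0,0],[0,0,0,0,0,0],[0,0,0,0,0,0]]'
python3 -m inch '[[0,0,0,0,0,0],[0,0,0,0,0,0],[0,0,0,0,0,0],[0,0,0,0,0,0],[0,0,0,0,0,0]]' 0.3
python3 -m inch '[[0,0,-0.5,0,0,0],[0,0,-1,0,0,0],[0,0,-1,0,0,0],[0,0,-1,0,0,0],[0,0,-1,0,0,0]]'
python3 -m inch '[[0,0,0,0,0,0],[0,0,0,0,0,0],[0,0,0,0,0,0],[0,0,0,0,0,0],[0,0,0,0,0,0]]' >/dev/null
python3 -c "
from m import *
c=snap('wrist','w16.png'); plan(.6298,.1369,.2,179.7)
for t in(50,85,105): print(t); rects(c,(50,100,t),(85,255,255),.076)
print('or');rects(c,(8,200,80),(17,255,255),.076); print('bay');rects(c,(0,0,110),(180,70,255),.04)
"
```

```text
time: 57.18
ee_pos: [0.6297, 0.137, 0.2307]
eef_rot: [0.003, 1.0, -0.0, 0.0]
ft_force: [0.5, 0.6, 0.5]
width: 0.0379
grip_force: 15.0
time: 57.6
ee_pos: [0.6298, 0.137, 0.2308]
eef_rot: [0.003, 1.0, -0.0, 0.001]
ft_force: [0.1, -0.6, -0.6]
width: 0.0554
grip_force: 0.0
time: 58.02
ee_pos: [0.6292, 0.1371, 0.4129]
eef_rot: [0.003, 1.0, -0.0, 0.001]
ft_force: [0.9, -1.0, -0.2]
width: 0.0568
grip_force: 0.0
g [0.6293 0.1368 0.2453] th 179.7 turn [-0.011 -0.011  0.   ] shift [-0.007 -0.003  1.134] t 58.48 width 0.0566 F [ 0.6 -0.4 -0.7]
50
px [280. 178.] w [627.7 136.4] [67.  36.7] long 0.7
85
px [275. 184.] w [630.  136.8] [37.1 62. ] long 179.7
105
px [279. 212.] w [648.3 136.7] [37.1 25.2] long 89.7
or
px [484. 196.] w [632.  344.8] [26.9 24.8] long 64.3
px [282. 105.] w [541.  137.2] [36.8 61.7] long 179.7
bay
px [459. 184.] w [627.3 333.2] [48.2 50.1] long 157.4
px [277. 173.] w [630.  136.8] [63.2 83.6] long 179.7
px [274. 100.] w [541.4 137.5] [64.1 83.3] long 179.7
```

```bash

python3 -m inch '[[0,0,-0.9,0,0,0],[0.5,0.8,0,0,0,0],[0.5,0.8,0,0,0,0],[0.5,0.8,0,0,0,0],[0.5,0.8,0,0,0,0]]' >/dev/null
python3 -m inch '[[0.5,0.8,0,0,0,0],[0.5,0.8,0,0,0,0],[0,0.95,0,0,0,0],[0,0.95,0,0,0,0],[0,0,0,0,0,0]]'
python3 -m inch '[[0,0,0,0,0,0],[0,0,0,0,0,0],[0,0,0,0,0,0],[0,0,0,0,0,0],[0,0,0,0,0,0]]'
python3 -c "
from m import *
snap('top','tz.png'); snap('side','sz.png')
a=cv2.imread('pics/tz.png')[100:275,90:470];b=cv2.imread('pics/sz.png')[110:410,180:500]
a=cv2.resize(a,(800,368),interpolation=3); b=cv2.resize(b[50:200],None,fx=1.5,fy=1.5,interpolation=3); o=np.zeros((600,800,3),np.uint8); o[:368]=a; o[370:370+b.shape[0],:b.shape[1]]=b; cv2.imwrite('pics/final.png',o)
d=np.abs(cv2.imread('pics/tz.png').astype(int)-cv2.imread('pics/top0.png')).max(2)
for n,x,y in(('glue',175,135),('tin',402,229),('sander',170,179)): print(n,d[y-14:y+15,x-14:x+15].max(),d[y-14:y+15,x-14:x+15].mean())
"
```

```text
time: 59.32
ee_pos: [0.5076, 0.4127, 0.4445]
eef_rot: [-0.002, 1.0, 0.001, -0.002]
ft_force: [0.2, 2.1, -0.2]
width: 0.0567
grip_force: 0.0
time: 59.73
ee_pos: [0.5115, 0.4047, 0.4467]
eef_rot: [0.003, 1.0, -0.001, 0.001]
ft_force: [-0.4, 0.9, -0.6]
width: 0.0569
grip_force: 0.0
glue 9 4.682520808561237
tin 9 4.998810939357908
sander 66 31.862068965517242
```

View pics/final.png

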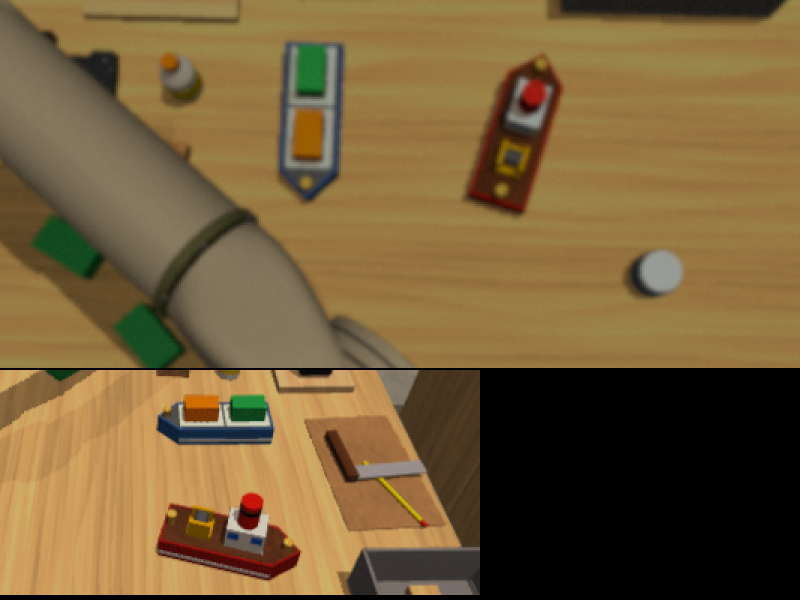

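The final view shows all five parts upright and square on their boats: funnel (533,95), winch (512,157), orange (308,133) and green (311,68). Glue and tin haven't moved. The sander is hidden by the arm in this view, but nothing came near it. Handing in.

```bash
python3 -c "
from bench import job
print(job.close_job())"
```

```text
the job is handed in; nothing more can be done
None
```

The job is handed in: wheelhouse, funnel, winch and both containers stand upright, square and released, each within about 1–2 mm of its spot by camera; glue bottle and paint tin are unmoved, but the arm hid the sanding block in the last view (nothing was moved near it), and the winch slipped in the gripper when it struck something near the tug (probably the wheelhouse), so I set it down on the bench and regrasped it.

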